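Fit a fresh soldering tile and count it

ROBOT

A 6-joint arm with a two-finger parallel gripper is mounted at the origin on the work surface. World frame = base frame: x ahead of the robot, y to its left, z up, the work surface at z = 0. Lengths are in m, angles in rad, forces in N, time in s.
With the tool pointing down it reaches from about 0.4 to 0.825 m from the base axis. Payload 7 kg.
Tool frame: the origin (TCP) lies at the very end of the fingers, on their centre line; the grasp point (between the pads) lies 19 mm behind it; z points along the fingers, y is the line along which they close (so a half turn about z gives the same grasp; the last joint's range is limited). The gripper opens to 88 mm and grips with 3 to 60 N. Pads are 19 mm wide; open, the fingers measure 130 mm over their backs; the gripper's body (78 mm by 193 mm) begins 47 mm behind the grasp point.
Start: joints at [-1.001, 0.359, 0.012, 0, -1.224, -0.288], TCP at [0.188, -0.648, 0.227] pointing down, gripper open.
Joint ranges: [-3.07, 3.07], [-1.43, 2.12], [-1.02, 1.25], [-3.03, 1.67], [-3.05, -0], [-3.03, 3.03]. Speed limits (rad/s): [2.39, 2.39, 3.01, 3.14, 3.14, 3.14].

INTERFACE

Orientations are given as [roll, pitch, yaw] about the fixed x, y, z axes, in that order (R = Rz(yaw) Ry(pitch) Rx(roll)).
In Python, from station import * gives the robot as it stands.
- The arm moves only by the tool servo_tool, never from a script. Its argument "moves" is a list of rows, each an object of numbers: "jaw": the opening, from 0 (shut) to 1 (fully open); "dx", "dy", "dz": the shift along the world's x, y, z in m; "roll": the turn about the world's z in degrees. A call has exactly 10 rows; each row shifts and turns the commanded pose from where the row before left it; what a row does not reach is not made up. A row lasts 1/8 s, in which the tool goes at most 62.5 mm and 10.7 degrees, less where a joint would pass 70% of its speed; a pose out of reach is approached as far as the arm can. A call with a gripper value outside its range is refused whole. The fingers move at their own pace and stop on an object; "newtons" is the grip in N (left out, the last holds). Time passes only in rows, so rows that do not move let the fingers close, or fill a call up. It gives the time, the measured TCP pose, the force, the opening and the grip force at its end, in the units of the state.
- get_state(): the state, without advancing time (a new reading comes with each control period).
- grab_frame(name): name is "scene" or "side" or "wrist"; returns (picture, depth): 420x560x3 uint8, red, green, blue; 420x560 float32, m along the optical axis (not along the pixel's ray), 0 where there is no reading.
- calibration(name): a dict with "intrinsics" (3x3 intrinsics, pixels), "R" (3x3) and "t" (3): a world point X has camera coordinates R X + t. Camera axes: x right, y down, z forward; pixel columns grow to the right and rows downward; lengths in m; the calibration is good to about 2 mm. A picture is of the moment at which its call begins: read the wrist's pose just before it. calibration takes no time and is no camera call; for the wrist camera it gives the pose at the moment of the call.
- job_done(): hands the job in; it is judged then, once.
The state is a dict: "t": time; "q": joint angles; "qd": joint speeds; "joint_efforts": joint torques, N m; "eef_pos": TCP position; "ee_rot": TCP orientation; "force": force on the tool from outside, world axes, zero at the start; "moment": the same for the moment, N m; "width": finger opening in m; "gripper_force": force on a finger pad.
Only numpy, scipy, OpenCV 4.12 (cv2) and the standard library are available. Lean on these libraries where they do the work, as an engineer would, in place of code of your own. Each camera call takes 0.05 s, during which the arm holds its last target. There are 200 camera calls.

TASK

Take the loose perforated ceramic soldering tile, lay it in the shallow tray of the soldering station and press it down firmly so that it is bedded level inside the lips. Then log it on the station's counter: swing the sprung lever all the way to its stop and let it come all the way back. The tile is brittle, so do not slam it or lean hard on it; keep off the magnifier that overhangs the lever, and leave the other things on the bench where they are.

Things in the scene. Friction and masses are not known exactly. Their poses are not given: they have to be found in the camera images.
- tile: flat pale grey ceramic tile with a grid of small dark holes in its top, 90 (x) x 60 (y) x 14 (z) mm, about 120 g, lying on the bench right side up. Origin: centre of its underside; z up, x along its long side. Not to be confused with the plain black charcoal block.
- station: fixed dark steel base plate, 150 (x) x 270 (y) x 8 (z) mm. Origin: centre of its underside; -x is its front, towards the robot. It carries the tray on its +y half and the grey counter box (90 x 85 mm, top 46 mm above the bench, with four white number drums in a black window) on its -y half.
- tray_floor (a point): centre of the tray's floor, 8 mm above the bench, axes as the station's. The pocket is 96 (x) x 66 (y) mm inside steel lips 4 mm high and 5 mm wide: the tile lies in it with its long side along x and stands 10 mm above the lips.
- lever (a joint): counter's sprung steel lever, turning about a vertical axis on top of the counter box. 0 = rest, 1.2 rad = against its stop; it swings from the tray side away from the tray, i.e. the post moves towards the station's -y, counter-clockwise seen from above. Its spring needs about 1.5 N at the post to start and 5 N at the stop, and returns it to 0.
- lever_pivot (a point): point on the lever's axis at the underside of the lever arm, 52 mm above the bench, axes as the station's. The arm is 11 mm wide and 5 mm thick (52 to 57 mm above the bench).
- lever_post (a point): middle of the free part of the upright steel post at the lever's end, 82 mm above the bench; the post is 12 mm in diameter, its top 102 mm above the bench, its axis 65 mm from the pivot axis. At rest it stands 53 mm in front (-x) of the pivot and 37 mm to its +y side; at the stop equally far in front and 37 mm to its -y side.
- magnifier: fixed round lens in a black ring, 128 mm across, level above the counter, on a stem at the back (+x) of the station. Origin: lens centre at the ring's underside, 220 mm above the bench; ring 12 mm thick. It reaches 10 to 22 mm farther to the front than the post: the post is reached with the tool leaning, from the front (hand towards the robot, fingers forward and down, some 40 degrees).
- charcoal: bystander: plain black charcoal block 85 x 55 x 32 mm; origin at the centre of its underside.
- tweezers: bystander: steel tweezers with brown grips lying flat, about 160 mm long, 22 mm wide, 8 mm high; origin near the middle.
- jar: bystander: amber jar with black lid, 56 mm across, 60 mm high; origin at the centre of its underside.
- cup: bystander: white ceramic cup, 66 mm across, 55 mm high; origin at the centre of its underside.
- bench_block: bystander: steel block 65 x 65 x 20 mm; origin at the centre of its underside.

How it is judged:
By the outcome, as a careful person would: the job done as asked, in the order asked, and still so for the second after the job is handed in, with the robot touching nothing.
It also fails if it takes over 72 s, if anything falls off the work surface, if the arm or the gripper's body presses on something with over 40 N, if the wrist force passes 120 N, or if a joint passes its speed limit or range.

## Working session

There is one attempt and no reset: what is moved stays moved. The work goes in short steps, Python scripts to look and compute and a tool call to move; the robot and the scene stay as the last step left them, time stands still between calls to the robot, and variables do not carry over. Pictures are saved under pics/ and viewed, at most 10 in all, crops included, and the job is handed in when it is done.

Besides the shell and the picture viewer there is one more tool, called after ">>>" as name([rows], argument=value, ...), one row to a line, values as JSON. servo_tool: Moves the arm, as the interface text tells. Its arguments: {"type":"object","properties":{"moves":{"type":"array","items":{"type":"object","properties":{"jaw":{"type":"number"},"dx":{"type":"number"},"dy":{"type":"number"},"dz":{"type":"number"},"roll":{"type":"number"}}}},"newtons":{"type":"number"}},"required":["moves"]}

```bash
mkdir -p pics; ls; python3 - <<'E'
from station import *
import cv2, numpy as np
s=get_state(); print(s)
for n in ("scene","side"):
    p,d=grab_frame(n); c=calibration(n)
    np.savez(f"pics/{n}0.npz",p=p,d=d,**{k:np.array(v) for k,v in c.items()})
    cv2.imwrite(f"pics/{n}0.png",p[:,:,::-1]); print(n,c,(d>0).mean())
E
```

```text
pics
{'t': 0.0, 'q': array([-1.00090702e+00,  3.59393142e-01,  1.10324014e-02, -3.35897371e-04,
       -1.22412239e+00, -2.88149728e-01]), 'qd': array([-0.0002155 ,  0.00096574, -0.00025573, -0.00102999, -0.00018202,
       -0.0002888 ]), 'joint_efforts': array([ 4.58949144e-04, -5.82722461e+01,  2.93038148e+01,  6.99711040e+00,
        6.67886066e-03, -1.31242296e-04]), 'eef_pos': array([ 0.18752148, -0.64789824,  0.22560971]), 'ee_rot': array([ 3.13988565e+00, -1.76655546e-04, -2.85996732e+00]), 'force': array([-0.11662804, -0.73337258, -0.35445864]), 'moment': array([-0.0077034 , -0.04203817, -0.03086017]), 'gripper_force': 0.0, 'width': 0.0877113984123398}
scene {'intrinsics': array([[522.00171823,   0.        , 277.59656647],
       [  0.        , 522.00171823, 217.15596023],
       [  0.        ,   0.        ,   1.        ]]), 'R': array([[ 6.54361879e-01,  7.56181346e-01,  5.50224956e-04],
       [ 5.54437334e-01, -4.79287554e-01, -6.80354822e-01],
       [-5.14207909e-01,  4.45503325e-01, -7.32882674e-01]]), 't': array([-0.28683651, -0.22369399,  1.92185888])} 0.9925042517006802
side {'intrinsics': array([[507.57534764,   0.        , 283.77225733],
       [  0.        , 507.57534764, 212.60013915],
       [  0.        ,   0.        ,   1.        ]]), 'R': array([[-0.89249937, -0.45104004, -0.00278466],
       [-0.34669728,  0.68995327, -0.63542543],
       [ 0.2885236 , -0.56615136, -0.77215722]]), 't': array([0.44257065, 0.31092652, 1.27038358])} 0.9959566326530612
```

View pics/scene0.png

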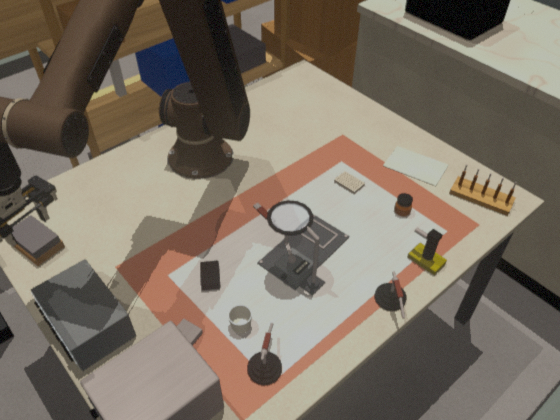

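View pics/side0.png

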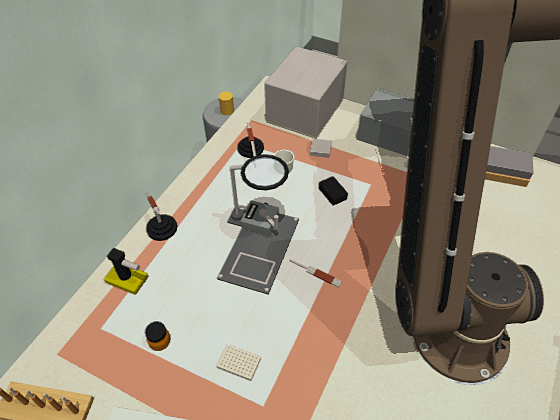

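The scene picture shows the tile at about (350,182) and the station around (305,250). The side picture shows the tile at (239,362), the tray at (255,268), the lever post near (275,225), the lens ring at (265,172) and the tweezers at (318,273). Next I measure them.

```bash
cat > h.py <<'E'
import numpy as np, cv2
def load(n): return np.load(f"pics/{n}.npz")
def world(c,u,v,d):
    K=c['intrinsics']; r=np.linalg.inv(K)@np.array([u*d,v*d,d]); return c['R'].T@(r-c['t'].reshape(3,*([1]*(r.ndim-1))).reshape(3,-1)) if r.ndim>1 else c['R'].T@(r-c['t'])
def plane(c,uv,z):
    uv=np.asarray(uv,float).reshape(-1,2); C=-c['R'].T@c['t']
    r=(c['R'].T@np.linalg.inv(c['intrinsics'])@np.c_[uv,np.ones(len(uv))].T).T
    return C+r*((z-C[2])/r[:,2])[:,None]
def cloud(c,d):
    v,u=np.mgrid[:d.shape[0],:d.shape[1]]; 
    return world(c,u.ravel(),v.ravel(),d.ravel().astype(float)).T.reshape(*d.shape,3)
def tri(c1,p1,c2,p2):
    P=[c['intrinsics']@np.c_[c['R'],c['t']] for c in(c1,c2)]
    X=cv2.triangulatePoints(P[0],P[1],np.array(p1,float).reshape(2,1),np.array(p2,float).reshape(2,1)); return (X[:3]/X[3]).ravel()
E
python3 - <<'E'
from h import *
a,b=load("side0"),load("scene0")
for n,c,box in(("side",a,(205,335,275,390)),("scene",b,(325,160,375,205))):
    W=cloud(c,c['d']); x0,y0,x1,y1=box
    w=W[y0:y1,x0:x1]; m=((w[...,2]>.008)&(w[...,2]<.03)).astype(np.uint8)
    k,l,st,ce=cv2.connectedComponentsWithStats(m); i=1+np.argmax(st[1:,4]); q=w[l==i]
    print(n,"tile n",len(q),"z",np.median(q[:,2]),"bench z",np.median(w[m==0][:,2]))
    r=cv2.minAreaRect((q[:,:2]*1000).astype(np.float32)); print(r)
    ct=ce[i]+[x0,y0]; print("cent px",ct)
    if n=="side": p1=ct
    else: p2=ct
print("tri tile",tri(a,p1,b,p2))
# top-down map of side depth, for station
W=cloud(a,a['d']); 
m=(W[...,2]>.004)&(W[...,2]<.016); m[:190]=0;m[300:]=0;m[:,:210]=0;m[:,310:]=0
k,l,st,ce=cv2.connectedComponentsWithStats(m.astype(np.uint8)); i=1+np.argmax(st[1:,4]);q=W[l==i]
print("plate",len(q),np.median(q[:,2]),cv2.minAreaRect((q[:,:2]*1000).astype(np.float32)))
cv2.imwrite("pics/crop1.png",cv2.resize(a['p'][140:300,200:350,::-1],None,fx=3.7,fy=3.7,interpolation=cv2.INTER_CUBIC))
m=(W[...,2]>.195)&(W[...,2]<.26)&(np.hypot(W[...,0]-.6,W[...,1])<.4); q=W[m]; print("ring",len(q),np.median(q[:,2]),cv2.minEnclosingCircle((q[:,:2]*1000).astype(np.float32)))
E
```

```text
side tile n 944 z 0.015071712262203371 bench z 0.00204020161535728
((461.60772705078125, 310.2156982421875), (91.7884521484375, 62.641395568847656), 5.067349910736084)
cent px [238.21610169 361.55720339]
scene tile n 328 z 0.013978076213467087 bench z 0.000999018272161116
((461.5184631347656, 305.9831237792969), (97.53263854980469, 73.27894592285156), 7.851779460906982)
cent px [348.92682927 181.68292683]
tri tile [0.46118805 0.30938075 0.01021924]
plate 3617 0.009219000084741103 ((578.2304077148438, 2.8997802734375), (218.32553100585938, 302.6258239746094), 22.70037078857422)
ring 1437 0.22968463031490272 ((618.2311401367188, -90.6429214477539), 80.87645721435547)
```

View pics/crop1.png

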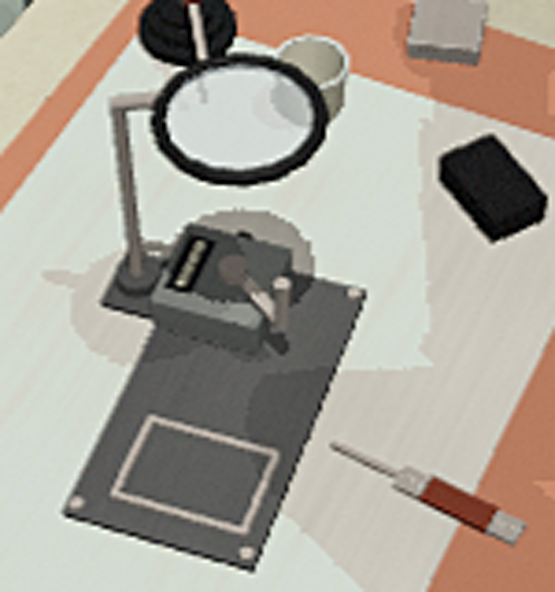

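The crop (×3.7 from (200,140)) shows the tray lips as a bright quadrilateral at about (150,417), (277,455), (247,530) and (113,493). The post top is at (282,283), the lever pivot at (232,268), and the ring is centred near (240,118).

```bash
python3 - <<'E'
from h import *
a,b=load("side0"),load("scene0")
W=cloud(a,a['d']); p=a['p'].astype(int)
m=np.zeros(p.shape[:2],np.uint8); sub=p[245:290,222:280].sum(2); m[245:290,222:280]=(sub>330)
hull_poly=np.array([[236,249],[278,261],[269,287],[227,276]]) 
mm=np.zeros_like(m); cv2.fillPoly(mm,[hull_poly],1); m&=mm
k,l,st,ce=cv2.connectedComponentsWithStats(m); i=1+np.argmax(st[1:,4]); v,u=np.nonzero(l==i)
q=W[l==i]; print("lip depth z",np.median(q[:,2]),len(q))
P=plane(a,np.c_[u,v],.012)[:,:2]*1000
r=cv2.minAreaRect(P.astype(np.float32)); print("tray outer (expect 106x76)",r); print(cv2.boxPoints(r).round(1).tolist())
# scene view of tray
pb=b['p']; cv2.imwrite("pics/crop2.png",cv2.resize(pb[185:305,245:365,::-1],None,fx=5,fy=5,interpolation=cv2.INTER_CUBIC))
for n,z in(((276.2,216.5),.102),((262.7,212.4),.06)): print(n,plane(a,n,z),W[int(n[1]),int(n[0])])
# plate corners from crop
for c in((365,290),(255,570),(65,514)): print("plate corner",plane(a,(200+c[0]/3.7,140+c[1]/3.7),.008))
# ring dark
m=(p.sum(2)<120)&(W[...,2]>.2)&(W[...,2]<.25); m[:150]=0; m[200:]=0; m[:,:235]=0; m[:,295:]=0
v,u=np.nonzero(m); P=plane(a,np.c_[u,v],.226)[:,:2]*1000; print("ring",len(P),np.median(W[m][:,2]),cv2.minEnclosingCircle(P.astype(np.float32)))
E
```

```text
lip depth z 0.012493639314398376 282
tray outer (expect 106x76) ((561.0516357421875, 60.056297302246094), (108.63619995117188, 78.19245910644531), 8.164813995361328)
[[501.70001220703125, 91.0], [512.7999877929688, 13.600000381469727], [620.4000244140625, 29.100000381469727], [609.2999877929688, 106.5]]
(276.2, 216.5) [[ 0.55122738 -0.06427524  0.102     ]] [ 0.5523176  -0.06520953  0.10253648]
(262.7, 212.4) [[ 0.60881032 -0.09029624  0.06      ]] [ 0.61214191 -0.09210628  0.05802274]
plate corner [[ 0.52472273 -0.15480791  0.008     ]]
plate corner [[0.48347461 0.11147066 0.008     ]]
plate corner [[0.62922648 0.13248306 0.008     ]]
ring 325 0.23151663743434067 ((602.3123168945312, -95.94703674316406), 63.89220428466797)
```

View pics/crop2.png

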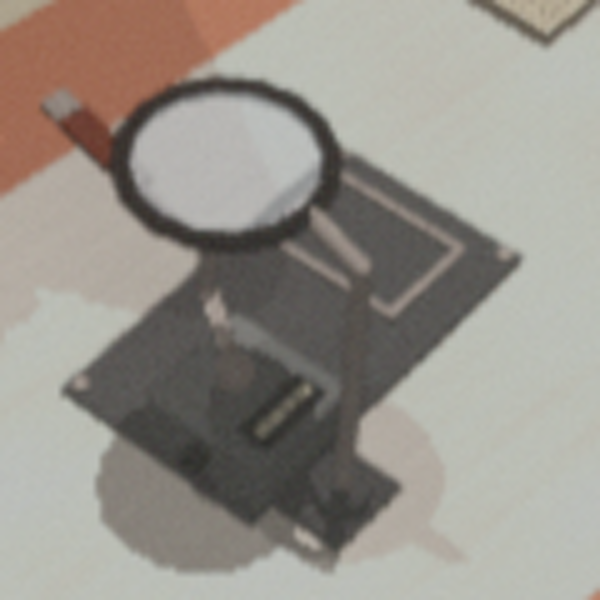

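The scene crop confirms the layout: the tray is clear, and the post is at crop (215,305) beside the pivot at (232,370), below the ring. Station yaw is about 8.4°, the tray centre is (561,60) mm and the tile is at (461,310) mm with yaw 5°. Now I move above the tile.

>>> servo_tool([
  {"dx": 0.035, "dy": 0.041, "dz": 0.01, "jaw": 1},
  {"dx": 0.035, "dy": 0.041, "dz": 0.01, "jaw": 1},
  {"dx": 0.035, "dy": 0.041, "dz": 0.01, "jaw": 1},
  {"dx": 0.035, "dy": 0.041, "dz": 0.01, "jaw": 1},
  {"dx": 0.035, "dy": 0.041, "dz": 0.01, "jaw": 1},
  {"dx": 0.035, "dy": 0.041, "dz": 0.01, "jaw": 1},
  {"dx": 0.012, "dy": 0.058, "roll": -2.5, "jaw": 1},
  {"dx": 0.012, "dy": 0.058, "roll": -2.5, "jaw": 1},
  {"dx": 0.012, "dy": 0.058, "roll": -3, "jaw": 1},
  {"dx": 0.012, "dy": 0.058, "roll": -3, "jaw": 1},
])

```text
$.moves[0]: bad value
```

>>> servo_tool([
  {"dx": 0.035, "dy": 0.041, "dz": 0.01, "roll": 0.0, "jaw": 1.0},
  {"dx": 0.035, "dy": 0.041, "dz": 0.01, "roll": 0.0, "jaw": 1.0},
  {"dx": 0.035, "dy": 0.041, "dz": 0.01, "roll": 0.0, "jaw": 1.0},
  {"dx": 0.035, "dy": 0.041, "dz": 0.01, "roll": 0.0, "jaw": 1.0},
  {"dx": 0.035, "dy": 0.041, "dz": 0.01, "roll": 0.0, "jaw": 1.0},
  {"dx": 0.035, "dy": 0.041, "dz": 0.01, "roll": 0.0, "jaw": 1.0},
  {"dx": 0.012, "dy": 0.058, "dz": 0.0, "roll": -2.5, "jaw": 1.0},
  {"dx": 0.012, "dy": 0.058, "dz": 0.0, "roll": -2.5, "jaw": 1.0},
  {"dx": 0.012, "dy": 0.058, "dz": 0.0, "roll": -3.0, "jaw": 1.0},
  {"dx": 0.012, "dy": 0.058, "dz": 0.0, "roll": -3.0, "jaw": 1.0},
])

```text
t: 1.35
eef_pos: [0.4455, -0.1685, 0.2865]
ee_rot: [3.141, 0.0, -3.054]
force: [0.9, 0.5, 0.2]
width: 0.0879
gripper_force: 0.0
```

>>> servo_tool([
  {"dx": 0.002, "dy": 0.053, "dz": 0.0, "roll": 0.0, "jaw": 1.0},
  {"dx": 0.002, "dy": 0.053, "dz": 0.0, "roll": 0.0, "jaw": 1.0},
  {"dx": 0.002, "dy": 0.053, "dz": 0.0, "roll": 0.0, "jaw": 1.0},
  {"dx": 0.002, "dy": 0.053, "dz": 0.0, "roll": 0.0, "jaw": 1.0},
  {"dx": 0.002, "dy": 0.053, "dz": -0.02, "roll": 0.0, "jaw": 1.0},
  {"dx": 0.002, "dy": 0.053, "dz": -0.02, "roll": 0.0, "jaw": 1.0},
  {"dx": 0.002, "dy": 0.053, "dz": -0.02, "roll": 0.0, "jaw": 1.0},
  {"dx": 0.001, "dy": 0.053, "dz": -0.02, "roll": 0.0, "jaw": 1.0},
  {"dx": 0.001, "dy": 0.053, "dz": -0.02, "roll": 0.0, "jaw": 1.0},
  {"dx": 0.0, "dy": 0.0, "dz": 0.0, "roll": 0.0, "jaw": 1.0},
])

```text
t: 2.6
eef_pos: [0.4607, 0.3088, 0.1839]
ee_rot: [-3.139, -0.003, -3.049]
force: [0.5, -0.2, 0.5]
width: 0.0875
gripper_force: 0.0
```

```bash
cat >> h.py <<'E'
def snap(n,f):
    from station import grab_frame,calibration,get_state
    s=get_state(); c=calibration(n); p,d=grab_frame(n)
    np.savez(f"pics/{f}.npz",p=p,d=d,**{k:np.array(v) for k,v in c.items()}); cv2.imwrite(f"pics/{f}.png",p[:,:,::-1]); return s,load(f)
def bright(c,roi,thr=330):
    "largest bright blob inside polygon roi"
    p=c['p'].astype(int); m=(p.sum(2)>thr).astype(np.uint8); mm=np.zeros_like(m); cv2.fillPoly(mm,[np.array(roi,np.int32)],1); m&=mm
    k,l,st,ce=cv2.connectedComponentsWithStats(m); i=1+np.argmax(st[1:,4]); v,u=np.nonzero(l==i); return np.c_[u,v],l==i
E
python3 - <<'E'
from h import *
s,c=snap("wrist","w1"); print(s['t'],s['eef_pos'],s['ee_rot'],s['q']); print(c['R'],-c['R'].T@c['t'])
d=c['d']; W=cloud(c,d); m=((W[...,2]>.009)&(W[...,2]<.022)&(d>0)&(np.hypot(W[...,0]-.461,W[...,1]-.31)<.1)).astype(np.uint8)
k,l,st,ce=cv2.connectedComponentsWithStats(m); i=1+np.argmax(st[1:,4]); q=W[l==i]; print(len(q),np.median(q[:,2]),np.median(W[(W[...,2]<.006)&(d>0)][:,2]))
v,u=np.nonzero(l==i)
print(cv2.minAreaRect((q[:,:2]*1000).astype(np.float32))); print(cv2.minAreaRect((plane(c,np.c_[u,v],.014)[:,:2]*1000).astype(np.float32)))
E
```

```text
2.6 [0.46065811 0.3088323  0.183858  ] [-3.13880443e+00 -3.02910326e-03 -3.04904546e+00] [ 9.43401558e-01  1.96912416e-01 -3.14263158e-01 -5.02211653e-04
 -1.06371432e+00 -2.42140168e+00]
[[-0.09208585  0.99574534 -0.00337926]
 [ 0.96534581  0.09010572  0.24492535]
 [ 0.24418777  0.019292   -0.96953605]] [0.39419288 0.30307066 0.34209997]
5885 0.013864028438154062 0.00042963702542017076
((458.025634765625, 308.26312255859375), (89.83631134033203, 60.074249267578125), 5.481133937835693)
((457.6988830566406, 308.2620849609375), (89.62732696533203, 59.77846908569336), 5.4093499183654785)
```

View pics/w1.png

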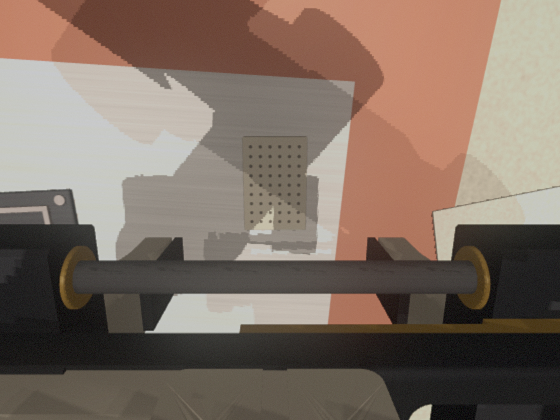

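The wrist view shows the tile at (275,183), centred between the fingers, with a yaw of 5.4° that matches the tool. Now I descend.

>>> servo_tool([
  {"dx": -0.001, "dy": 0.0, "dz": -0.03, "roll": 0.0, "jaw": 1.0},
  {"dx": 0.0, "dy": 0.0, "dz": -0.03, "roll": 0.0, "jaw": 1.0},
  {"dx": 0.0, "dy": 0.0, "dz": -0.03, "roll": 0.0, "jaw": 1.0},
  {"dx": 0.0, "dy": 0.0, "dz": -0.03, "roll": 0.0, "jaw": 1.0},
  {"dx": 0.0, "dy": 0.0, "dz": -0.03, "roll": 0.0, "jaw": 1.0},
  {"dx": 0.0, "dy": 0.0, "dz": -0.015, "roll": 0.0, "jaw": 1.0},
  {"dx": 0.0, "dy": 0.0, "dz": -0.01, "roll": 0.0, "jaw": 1.0},
  {"dx": 0.0, "dy": 0.0, "dz": 0.0, "roll": 0.0, "jaw": 1.0},
  {"dx": 0.0, "dy": 0.0, "dz": 0.0, "roll": 0.0, "jaw": 1.0},
  {"dx": 0.0, "dy": 0.0, "dz": 0.0, "roll": 0.0, "jaw": 1.0},
])

```text
t: 3.9
eef_pos: [0.461, 0.3071, 0.0124]
ee_rot: [3.141, 0.001, -3.052]
force: [-0.4, -0.4, -0.1]
width: 0.0878
gripper_force: 0.0
```

>>> servo_tool([
  {"dx": 0.0, "dy": 0.0, "dz": -0.003, "roll": 0.0, "jaw": 1.0},
  {"dx": 0.0, "dy": 0.0, "dz": 0.0, "roll": 0.0, "jaw": 0.85},
  {"dx": 0.0, "dy": 0.0, "dz": 0.0, "roll": 0.0, "jaw": 0.75},
  {"dx": 0.0, "dy": 0.0, "dz": 0.0, "roll": 0.0, "jaw": 0.7},
  {"dx": 0.0, "dy": 0.0, "dz": 0.0, "roll": 0.0, "jaw": 0.65},
  {"dx": 0.0, "dy": 0.0, "dz": 0.0, "roll": 0.0, "jaw": 0.6},
  {"dx": 0.0, "dy": 0.0, "dz": 0.0, "roll": 0.0, "jaw": 0.6},
  {"dx": 0.0, "dy": 0.0, "dz": 0.0, "roll": 0.0, "jaw": 0.6},
  {"dx": 0.0, "dy": 0.0, "dz": 0.0, "roll": 0.0, "jaw": 0.6},
  {"dx": 0.0, "dy": 0.0, "dz": 0.0, "roll": 0.0, "jaw": 0.6},
], newtons=15)

```text
t: 5.15
eef_pos: [0.4607, 0.3067, 0.0086]
ee_rot: [3.141, 0.0, -3.052]
force: [0.7, 0.8, 0.3]
width: 0.0599
gripper_force: 15.0
```

```bash
python3 - <<'E'
from station import *
for _ in range(3): grab_frame("scene"); s=get_state(); print(s['t'],s['eef_pos'].round(4),s['width'])
E
```

```text
5.2 [0.4607 0.3067 0.0086] 0.05950493805125551
5.25 [0.4607 0.3067 0.0086] 0.05955171726431134
5.3 [0.4607 0.3067 0.0086] 0.059650601005115454
```

>>> servo_tool([
  {"dx": 0.0, "dy": 0.0, "dz": 0.015, "roll": 0.0, "jaw": 0.6},
  {"dx": 0.0, "dy": 0.0, "dz": 0.02, "roll": 0.0, "jaw": 0.6},
  {"dx": 0.01, "dy": -0.02, "dz": 0.005, "roll": 0.5, "jaw": 0.6},
  {"dx": 0.01, "dy": -0.025, "dz": 0.0, "roll": 0.5, "jaw": 0.6},
  {"dx": 0.01, "dy": -0.025, "dz": 0.0, "roll": 0.5, "jaw": 0.6},
  {"dx": 0.01, "dy": -0.025, "dz": 0.0, "roll": 0.5, "jaw": 0.6},
  {"dx": 0.01, "dy": -0.025, "dz": 0.0, "roll": 0.5, "jaw": 0.6},
  {"dx": 0.01, "dy": -0.02, "dz": 0.0, "roll": 0.5, "jaw": 0.6},
  {"dx": 0.0, "dy": 0.0, "dz": 0.0, "roll": 0.0, "jaw": 0.6},
  {"dx": 0.0, "dy": 0.0, "dz": 0.0, "roll": 0.0, "jaw": 0.6},
], newtons=15)

```text
t: 6.55
eef_pos: [0.5207, 0.1668, 0.0491]
ee_rot: [3.141, 0.0, -3.0]
force: [0.4, 0.6, -2.4]
width: 0.0596
gripper_force: 15.0
```

```bash
python3 - <<'E'
from h import *
s,c=snap("wrist","w2"); print(s['t'],s['eef_pos'],s['ee_rot'],s['width'])
_,a=snap("side","side2"); _,b=snap("scene","scene2")
T=s['eef_pos']; yaw=s['ee_rot'][2]+np.pi; R=np.array([[np.cos(yaw),np.sin(yaw)],[-np.sin(yaw),np.cos(yaw)]])
for n,c2 in(("side",a),("scene",b)):
    W=cloud(c2,c2['d'])-T; W=W.reshape(-1,3); xy=W[:,:2]@R.T
    for z0 in np.arange(.03,.30,.02):
        m=(W[:,2]>z0)&(W[:,2]<z0+.02)&(abs(xy[:,0])<.14)&(abs(xy[:,1])<.14)
        if m.sum()>5: print(n,round(z0,2),m.sum(),"x",np.percentile(xy[m,0],[1,99]).round(3),"y",np.percentile(xy[m,1],[1,99]).round(3))
E
```

```text
6.55 [0.52065338 0.16678169 0.04907491] [ 3.14137695e+00  2.96192359e-04 -2.99991678e+00] 0.05957934974000304
side 0.07 24 x [0.016 0.042] y [0.05  0.092]
side 0.09 98 x [0.013 0.041] y [0.057 0.099]
side 0.11 50 x [0.011 0.039] y [0.07  0.098]
scene 0.03 18 x [-0.006  0.014] y [-0.027  0.049]
scene 0.05 33 x [-0.031  0.038] y [-0.09   0.083]
scene 0.07 249 x [-0.033  0.041] y [-0.093  0.085]
scene 0.09 477 x [-0.035  0.041] y [-0.098  0.094]
scene 0.11 231 x [-0.031  0.04 ] y [-0.098  0.09 ]
scene 0.13 73 x [-0.022  0.026] y [-0.054 -0.013]
scene 0.15 238 x [-0.037  0.042] y [-0.054  0.011]
scene 0.17 97 x [-0.024  0.041] y [-0.043  0.007]
scene 0.19 130 x [-0.024  0.048] y [-0.049  0.017]
scene 0.21 173 x [-0.029  0.049] y [-0.049  0.015]
scene 0.23 165 x [-0.028  0.048] y [-0.049  0.015]
scene 0.25 175 x [-0.03   0.049] y [-0.048  0.017]
scene 0.27 179 x [-0.03   0.048] y [-0.048  0.013]
scene 0.29 168 x [-0.026  0.047] y [-0.048  0.017]
```

View pics/w2.png

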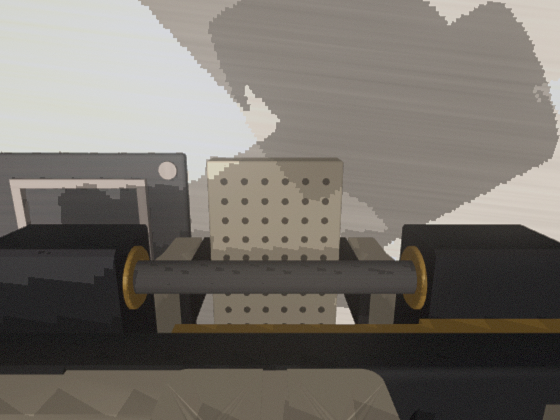

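The wrist view shows the tile held at (275,240), with its far top edge on row 158 from column 207 to 342. The far lip of the tray is on row 180, columns 12 to 147. From this view I work out the tile-to-tray offset, and from the scene depth a finer profile of the gripper.

```bash
python3 - <<'E'
from h import *
c=load("w2"); T=np.array([.52065,.16678,.04907])
print("tile far edge",plane(c,[(207,158),(342,158)],T[2]-.0086+.014).round(4).tolist())
p=c['p'].astype(int).sum(2)
# lip: row profile down column 80, col profile along row 215
print("col80 rows170-200",p[170:200,80].tolist()); print("col30",p[170:200,30].tolist()); print("col120",p[170:200,120].tolist())
print("row205 cols 130-160",p[205,130:160].tolist()); print("row205 cols 0-40",p[205,0:40].tolist()); print("tile col275",p[148:170,275].tolist())
b=load("scene2"); yaw=-3.0+np.pi; R=np.array([[np.cos(yaw),np.sin(yaw)],[-np.sin(yaw),np.cos(yaw)]])
W=(cloud(b,b['d'])-T).reshape(-1,3); xy=W[:,:2]@R.T; r=np.hypot(*xy.T)
for z0 in np.arange(.10,.21,.005):
    m=(W[:,2]>z0)&(W[:,2]<z0+.005)&(r<.14)
    if m.sum()>3: print(round(z0,3),m.sum(),"x",np.percentile(xy[m,0],[2,98]).round(3),"y",np.percentile(xy[m,1],[2,98]).round(3),"r",np.percentile(r[m],[2,98]).round(3))
E
```

```text
tile far edge [[0.4767, 0.1309, 0.0545], [0.4684, 0.1888, 0.0545]]
col80 rows170-200 [308, 308, 304, 315, 309, 309, 301, 298, 276, 413, 531, 547, 548, 548, 553, 543, 418, 360, 260, 201, 204, 205, 206, 203, 207, 210, 208, 212, 209, 199]
col30 [308, 302, 301, 306, 300, 298, 290, 298, 296, 412, 525, 545, 551, 550, 553, 549, 548, 538, 408, 304, 293, 290, 289, 295, 298, 299, 292, 292, 295, 300]
col120 [315, 317, 316, 319, 321, 311, 316, 310, 300, 417, 524, 541, 542, 541, 540, 543, 534, 409, 265, 228, 215, 224, 211, 224, 212, 217, 213, 222, 215, 205]
row205 cols 130-160 [199, 201, 202, 198, 202, 204, 204, 223, 351, 368, 362, 373, 368, 362, 364, 359, 324, 215, 205, 204, 199, 210, 210, 203, 207, 210, 197, 207, 209, 205]
row205 cols 0-40 [288, 296, 291, 289, 291, 298, 296, 289, 290, 298, 291, 297, 284, 335, 534, 547, 541, 551, 543, 545, 544, 535, 469, 258, 202, 240, 240, 242, 261, 288, 295, 291, 294, 290, 290, 293, 289, 291, 292, 295]
tile col275 [397, 398, 396, 404, 410, 411, 394, 397, 398, 351, 297, 284, 295, 382, 422, 433, 428, 435, 439, 432, 429, 429]
0.1 90 x [-0.028  0.04 ] y [-0.099  0
[... 527 characters left out ...]
.023] y [-0.052 -0.025] r [0.028 0.053]
0.15 21 x [-0.015  0.021] y [-0.053 -0.024] r [0.025 0.056]
0.155 33 x [-0.031  0.04 ] y [-0.052  0.007] r [0.029 0.06 ]
0.16 93 x [-0.036  0.041] y [-0.052  0.01 ] r [0.036 0.062]
0.165 91 x [-0.036  0.041] y [-0.051 -0.   ] r [0.032 0.059]
0.17 58 x [-0.022  0.04 ] y [-0.043  0.006] r [0.029 0.051]
0.175 35 x [-0.02   0.037] y [-0.039  0.004] r [0.03  0.041]
0.18 4 x [0.011 0.026] y [-0.033 -0.02 ] r [0.032 0.035]
0.19 11 x [-0.019  0.044] y [-0.043  0.014] r [0.043 0.047]
0.195 36 x [-0.013  0.048] y [-0.047  0.01 ] r [0.04  0.049]
0.2 43 x [-0.024  0.047] y [-0.049  0.013] r [0.041 0.051]
0.205 40 x [-0.02   0.046] y [-0.049  0.006] r [0.042 0.051]
```

```bash
python3 - <<'E'
from h import *
c=load("w2")
e=plane(c,[(22.7,205),(137.8,205),(30,188.2),(120,187.3),(30,179),(120,179)],.012)[:,:2]; print(e.round(4).tolist(), np.linalg.norm(e[1]-e[0]), np.degrees(np.arctan2(-(e[5]-e[4])[0],(e[5]-e[4])[1])))
y=np.radians(8.4); ex=np.array([np.cos(y),np.sin(y)]); ey=np.array([-ex[1],ex[0]])
m=(e[0]+e[1])/2; cx=(((e[2]+e[3])/2)@ex+.048+((e[4]+e[5])/2)@ex+.053)/2; cen=cx*ex+(m@ey)*ey; print("tray centre",cen)
t=plane(c,[(207.5,161),(342.5,161)],.0545)[:,:2]; tc=t.mean(0)+.045*ex; print("tile",t,tc,"delta",cen-tc, np.degrees(np.arctan2(-(t[1]-t[0])[0],(t[1]-t[0])[1])))
E
```

```text
[[0.5246, 0.0216], [0.5154, 0.0869], [0.5141, 0.026], [0.5064, 0.0764], [0.5087, 0.0262], [0.5016, 0.0763]] 0.06591483739642125 8.101766694790788
tray centre [0.55750008 0.05978091]
tile [[0.4779405  0.13124959]
 [0.46968784 0.18923127]] [0.51833142 0.16681417] delta [ 0.03916865 -0.10703326] 8.10062457104132
```

>>> servo_tool([
  {"dx": 0.006, "dy": -0.017, "dz": 0.0, "roll": 0.0, "jaw": 0.6},
  {"dx": 0.006, "dy": -0.018, "dz": 0.0, "roll": 0.0, "jaw": 0.6},
  {"dx": 0.007, "dy": -0.018, "dz": 0.0, "roll": 0.0, "jaw": 0.6},
  {"dx": 0.007, "dy": -0.018, "dz": 0.0, "roll": 0.0, "jaw": 0.6},
  {"dx": 0.007, "dy": -0.018, "dz": 0.0, "roll": 0.0, "jaw": 0.6},
  {"dx": 0.006, "dy": -0.018, "dz": 0.0, "roll": 0.0, "jaw": 0.6},
  {"dx": 0.0, "dy": 0.0, "dz": -0.012, "roll": 0.0, "jaw": 0.6},
  {"dx": 0.0, "dy": 0.0, "dz": -0.009, "roll": 0.0, "jaw": 0.6},
  {"dx": 0.0, "dy": 0.0, "dz": 0.0, "roll": 0.0, "jaw": 0.6},
  {"dx": 0.0, "dy": 0.0, "dz": 0.0, "roll": 0.0, "jaw": 0.6},
])

```text
t: 7.95
eef_pos: [0.5596, 0.0601, 0.0275]
ee_rot: [-3.141, -0.0, -2.999]
force: [-0.4, -0.3, -1.4]
width: 0.0596
gripper_force: 15.0
```

```bash
python3 - <<'E'
from h import *
s,c=snap("wrist","w3"); print(s['eef_pos'],s['ee_rot'],s['force'])
cv2.imwrite("pics/w3c.png",cv2.resize(c['p'][120:260,150:400,::-1],None,fx=3,fy=3,interpolation=cv2.INTER_CUBIC))
E
```

```text
[0.55964167 0.0600757  0.0274877 ] [-3.14143350e+00 -2.28314571e-04 -2.99851548e+00] [-0.41636333 -0.28293158 -1.38215755]
```

View pics/w3c.png

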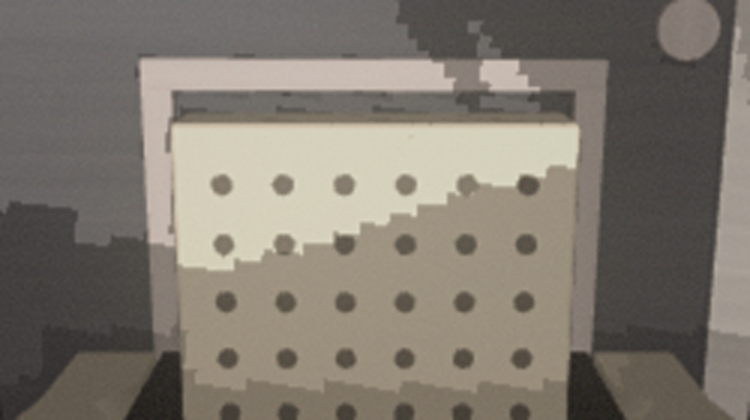

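The wrist crop (×3 from (150,120)) shows the tile above the pocket. Its near edge is at y=123 and x from 172 to 578; the lip's inner edge is at y=91 and its outer edge at y=58, with x from 140 to 607.

```bash
python3 - <<'E'
from h import *
c=load("w3"); f=lambda q,z:plane(c,np.array(q,float)/3+[150,120],z)[:,:2]
y=np.radians(8.1); E=np.array([[np.cos(y),np.sin(y)],[-np.sin(y),np.cos(y)]])
t=f([(172,123),(578,123)],.033)@E.T; o=f([(140,58),(607,58)],.012)@E.T; i=f([(173,91),(575,91)],.012)@E.T
print("tile near edge",t,"centre x'",t[:,0].mean()+.045,"y'",t[:,1].mean()); print("outer",o,"inner",i,"tray c x'",o[:,0].mean()+.053,i[:,0].mean()+.048,"y'",o[:,1].mean(),i[:,1].mean())
E
```

```text
tile near edge [[ 0.51530129 -0.0486589 ]
 [ 0.51521595  0.01003482]] centre x' 0.5602586188258575 y' -0.019312038279502577
outer [[ 0.50750976 -0.05738166]
 [ 0.50740323  0.01827071]] inner [[ 0.51281556 -0.0522765 ]
 [ 0.51272164  0.01334653]] tray c x' 0.5604564957112693 0.5607685965313347 y' -0.01955547637317459 -0.019464980630516607
```

>>> servo_tool([
  {"dx": 0.0, "dy": 0.0, "dz": -0.003, "roll": 0.0, "jaw": 0.6},
  {"dx": 0.0, "dy": 0.0, "dz": -0.003, "roll": 0.0, "jaw": 0.6},
  {"dx": 0.0, "dy": 0.0, "dz": -0.002, "roll": 0.0, "jaw": 0.6},
  {"dx": 0.0, "dy": 0.0, "dz": -0.002, "roll": 0.0, "jaw": 0.6},
  {"dx": 0.0, "dy": 0.0, "dz": -0.001, "roll": 0.0, "jaw": 0.6},
  {"dx": 0.0, "dy": 0.0, "dz": 0.0, "roll": 0.0, "jaw": 0.6},
  {"dx": 0.0, "dy": 0.0, "dz": 0.0, "roll": 0.0, "jaw": 0.6},
  {"dx": 0.0, "dy": 0.0, "dz": 0.0, "roll": 0.0, "jaw": 0.72},
  {"dx": 0.0, "dy": 0.0, "dz": 0.0, "roll": 0.0, "jaw": 0.8},
  {"dx": 0.0, "dy": 0.0, "dz": 0.0, "roll": 0.0, "jaw": 0.85},
])

```text
t: 9.25
eef_pos: [0.5598, 0.0597, 0.0166]
ee_rot: [3.142, 0.0, -2.999]
force: [1.2, -0.5, -0.3]
width: 0.0731
gripper_force: 0.0
```

>>> servo_tool([
  {"dx": 0.0, "dy": 0.0, "dz": 0.015, "roll": 0.0, "jaw": 0.85},
  {"dx": -0.001, "dy": 0.0, "dz": 0.02, "roll": 0.0, "jaw": 0.85},
  {"dx": -0.001, "dy": 0.0, "dz": 0.0, "roll": 0.0, "jaw": 0.5},
  {"dx": 0.0, "dy": 0.0, "dz": 0.0, "roll": 0.0, "jaw": 0.2},
  {"dx": 0.0, "dy": 0.0, "dz": 0.0, "roll": 0.0, "jaw": 0.0},
  {"dx": 0.0, "dy": 0.0, "dz": 0.0, "roll": 0.0, "jaw": 0.0},
  {"dx": 0.0, "dy": 0.0, "dz": 0.0, "roll": 0.0, "jaw": 0.0},
  {"dx": 0.0, "dy": 0.0, "dz": 0.0, "roll": 0.0, "jaw": 0.0},
  {"dx": 0.0, "dy": 0.0, "dz": -0.01, "roll": 0.0, "jaw": 0.0},
  {"dx": 0.0, "dy": 0.0, "dz": -0.01, "roll": 0.0, "jaw": 0.0},
])

```text
t: 10.5
eef_pos: [0.5575, 0.0596, 0.0307]
ee_rot: [3.142, -0.0, -3.0]
force: [0.2, 0.2, -0.0]
width: 0.0021
gripper_force: 0.0
```

```bash
python3 - <<'E'
from h import *
s,c=snap("side","s4"); print(s['eef_pos'],s['force'],s['width'])
W=cloud(c,c['d']); y=np.radians(8.1); E=np.array([[np.cos(y),np.sin(y)],[-np.sin(y),np.cos(y)]])
q=W.reshape(-1,3); xy=(q[:,:2]-[.5585,.0603])@E.T; m=(abs(xy[:,0])<.042)&(abs(xy[:,1])<.027)&(q[:,2]>.012)&(q[:,2]<.03)
A=np.c_[xy[m],np.ones(m.sum())]; k,*_=np.linalg.lstsq(A,q[m,2],rcond=None); print(m.sum(),k, np.percentile(xy[m],[1,99],axis=0))
E
```

```text
[0.55749564 0.05957794 0.03072669] [ 0.15019487  0.24849232 -0.01155925] 0.002050015681018103
139 [0.06359658 0.00452223 0.02491763] [[-0.04192623 -0.02666972]
 [-0.01751572  0.02550145]]
```

>>> servo_tool([
  {"dx": 0.0, "dy": 0.0, "dz": -0.003, "roll": 0.0, "jaw": 0.0},
  {"dx": 0.0, "dy": 0.0, "dz": -0.002, "roll": 0.0, "jaw": 0.0},
  {"dx": 0.0, "dy": 0.0, "dz": -0.001, "roll": 0.0, "jaw": 0.0},
  {"dx": 0.0, "dy": 0.0, "dz": -0.001, "roll": 0.0, "jaw": 0.0},
  {"dx": 0.0, "dy": 0.0, "dz": -0.001, "roll": 0.0, "jaw": 0.0},
  {"dx": 0.0, "dy": 0.0, "dz": -0.0005, "roll": 0.0, "jaw": 0.0},
  {"dx": 0.0, "dy": 0.0, "dz": 0.0, "roll": 0.0, "jaw": 0.0},
  {"dx": 0.0, "dy": 0.0, "dz": 0.0, "roll": 0.0, "jaw": 0.0},
  {"dx": 0.0, "dy": 0.0, "dz": 0.0, "roll": 0.0, "jaw": 0.0},
  {"dx": 0.0, "dy": 0.0, "dz": 0.0, "roll": 0.0, "jaw": 0.0},
])

```text
t: 11.8
eef_pos: [0.5577, 0.0597, 0.0231]
ee_rot: [3.142, 0.0, -2.999]
force: [-1.0, -0.4, 0.2]
width: 0.0003
gripper_force: 0.0
```

>>> servo_tool([
  {"dx": 0.0, "dy": 0.0, "dz": -0.0005, "roll": 0.0, "jaw": 0.0},
  {"dx": 0.0, "dy": 0.0, "dz": 0.0, "roll": 0.0, "jaw": 0.0},
  {"dx": 0.0, "dy": 0.0, "dz": -0.0005, "roll": 0.0, "jaw": 0.0},
  {"dx": 0.0, "dy": 0.0, "dz": 0.0, "roll": 0.0, "jaw": 0.0},
  {"dx": 0.0, "dy": 0.0, "dz": -0.0005, "roll": 0.0, "jaw": 0.0},
  {"dx": 0.0, "dy": 0.0, "dz": 0.0, "roll": 0.0, "jaw": 0.0},
  {"dx": 0.0, "dy": 0.0, "dz": 0.0, "roll": 0.0, "jaw": 0.0},
  {"dx": 0.0, "dy": 0.0, "dz": 0.0, "roll": 0.0, "jaw": 0.0},
  {"dx": 0.0, "dy": 0.0, "dz": 0.0, "roll": 0.0, "jaw": 0.0},
  {"dx": 0.0, "dy": 0.0, "dz": 0.0, "roll": 0.0, "jaw": 0.0},
])

```text
t: 13.05
eef_pos: [0.5577, 0.0596, 0.0223]
ee_rot: [-3.142, 0.0, -2.999]
force: [-3.4, 0.4, 8.6]
width: 0.0003
gripper_force: 4.7
```

>>> servo_tool([
  {"dx": 0.0, "dy": 0.0, "dz": -0.0004, "roll": 0.0, "jaw": 0.0},
  {"dx": 0.0, "dy": 0.0, "dz": -0.0004, "roll": 0.0, "jaw": 0.0},
  {"dx": 0.0, "dy": 0.0, "dz": 0.0, "roll": 0.0, "jaw": 0.0},
  {"dx": 0.0, "dy": 0.0, "dz": 0.0, "roll": 0.0, "jaw": 0.0},
  {"dx": 0.0, "dy": 0.0, "dz": 0.0, "roll": 0.0, "jaw": 0.0},
  {"dx": 0.0, "dy": 0.0, "dz": 0.0, "roll": 0.0, "jaw": 0.0},
  {"dx": 0.0, "dy": 0.0, "dz": 0.0, "roll": 0.0, "jaw": 0.0},
  {"dx": 0.0, "dy": 0.0, "dz": 0.0, "roll": 0.0, "jaw": 0.0},
  {"dx": 0.0, "dy": 0.0, "dz": 0.0, "roll": 0.0, "jaw": 0.0},
  {"dx": 0.0, "dy": 0.0, "dz": 0.0, "roll": 0.0, "jaw": 0.0},
])

```text
t: 14.3
eef_pos: [0.5578, 0.0597, 0.0223]
ee_rot: [-3.142, 0.001, -2.999]
force: [-6.0, 0.8, 16.7]
width: 0.0003
gripper_force: 8.5
```

>>> servo_tool([
  {"dx": 0.0, "dy": 0.0, "dz": -0.0003, "roll": 0.0, "jaw": 0.0},
  {"dx": 0.0, "dy": 0.0, "dz": -0.0003, "roll": 0.0, "jaw": 0.0},
  {"dx": 0.0, "dy": 0.0, "dz": 0.0, "roll": 0.0, "jaw": 0.0},
  {"dx": 0.0, "dy": 0.0, "dz": 0.0, "roll": 0.0, "jaw": 0.0},
  {"dx": 0.0, "dy": 0.0, "dz": 0.0, "roll": 0.0, "jaw": 0.0},
  {"dx": 0.0, "dy": 0.0, "dz": 0.0, "roll": 0.0, "jaw": 0.0},
  {"dx": 0.0, "dy": 0.0, "dz": 0.0, "roll": 0.0, "jaw": 0.0},
  {"dx": 0.0, "dy": 0.0, "dz": 0.0, "roll": 0.0, "jaw": 0.0},
  {"dx": 0.0, "dy": 0.0, "dz": 0.0, "roll": 0.0, "jaw": 0.0},
  {"dx": 0.0, "dy": 0.0, "dz": 0.0, "roll": 0.0, "jaw": 0.0},
])

```text
t: 15.55
eef_pos: [0.5578, 0.0596, 0.0222]
ee_rot: [-3.141, 0.001, -2.999]
force: [-8.1, 0.8, 23.5]
width: 0.0006
gripper_force: 11.4
```

>>> servo_tool([
  {"dx": 0.0, "dy": 0.0, "dz": 0.003, "roll": 0.0, "jaw": 0.0},
  {"dx": 0.0, "dy": 0.0, "dz": 0.012, "roll": 0.0, "jaw": 0.0},
  {"dx": 0.0, "dy": 0.0, "dz": 0.02, "roll": 0.0, "jaw": 0.0},
  {"dx": 0.0, "dy": 0.0, "dz": 0.03, "roll": 0.0, "jaw": 0.0},
  {"dx": -0.03, "dy": 0.01, "dz": 0.02, "roll": 5.0, "jaw": 0.0},
  {"dx": -0.04, "dy": 0.01, "dz": 0.0, "roll": 9.0, "jaw": 0.0},
  {"dx": -0.04, "dy": 0.01, "dz": 0.0, "roll": 9.0, "jaw": 0.3},
  {"dx": -0.02, "dy": 0.01, "dz": 0.0, "roll": 9.0, "jaw": 0.6},
  {"dx": 0.0, "dy": 0.0, "dz": 0.0, "roll": 9.0, "jaw": 1.0},
  {"dx": 0.0, "dy": 0.0, "dz": 0.0, "roll": 9.0, "jaw": 1.0},
])

```text
t: 16.8
eef_pos: [0.4276, 0.1, 0.1059]
ee_rot: [-3.141, 0.001, -2.121]
force: [0.3, 0.2, 0.3]
width: 0.035
gripper_force: 0.0
```

```bash
python3 - <<'E'
from h import *
s,c=snap("side","s5"); print(s['eef_pos'],s['ee_rot'],s['q'],s['force'],s['width'])
W=cloud(c,c['d']); y=np.radians(8.1); E=np.array([[np.cos(y),np.sin(y)],[-np.sin(y),np.cos(y)]])
q=W.reshape(-1,3); xy=(q[:,:2]-[.558,.0603])@E.T; m=(abs(xy[:,0])<.04)&(abs(xy[:,1])<.025)&(q[:,2]>.012)&(q[:,2]<.04)
A=np.c_[xy[m],np.ones(m.sum())]; k,*_=np.linalg.lstsq(A,q[m,2],rcond=None); print("tile plane",m.sum(),k)
# post & lever: points with z .06-.11 near; post top fit
m=(W[...,2]>.07)&(W[...,2]<.108)&(np.hypot(W[...,0]-.552,W[...,1]+.065)<.025); print("post",m.sum(),np.median(W[m],axis=0),W[m].min(0),W[m].max(0))
v,u=np.nonzero(m); print("px",u.min(),u.max(),v.min(),v.max())
for t in range(u.size and v.min(),v.max()+1): print(t,u[v==t].min(),u[v==t].max(),end=' | ')
cv2.imwrite("pics/s5c.png",cv2.resize(c['p'][140:300,200:350,::-1],None,fx=3.7,fy=3.7,interpolation=cv2.INTER_CUBIC))
E
```

```text
[0.427638   0.09998799 0.10585765] [-3.14117574e+00  9.58355017e-04 -2.12069833e+00] [ 6.81721104e-01  8.93648518e-02 -6.55070345e-01  1.01129984e-04
 -8.25318666e-01 -1.23169187e+00] [0.28268594 0.19906309 0.32531044] 0.03501552375059218
tile plane 447 [ 0.00068484 -0.00257693  0.02318491]
  return _methods._mean(a, axis=axis, dtype=dtype,
  ret = um.true_divide(
Traceback (most recent call last):
ValueError: zero-size array to reduction operation minimum which has no identity
```

The tile lies level, with its top at about 23 mm and less than 0.2° of slope. Before the lever, I check in free space whether the arm leans when it is commanded past its reach.

>>> servo_tool([
  {"dx": 0.0, "dy": 0.06, "dz": 0.02, "roll": 0.0, "jaw": 1.0},
  {"dx": 0.0, "dy": 0.06, "dz": 0.02, "roll": 0.0, "jaw": 1.0},
  {"dx": 0.0, "dy": 0.06, "dz": 0.02, "roll": 0.0, "jaw": 1.0},
  {"dx": 0.0, "dy": 0.06, "dz": 0.02, "roll": 0.0, "jaw": 1.0},
  {"dx": 0.0, "dy": 0.06, "dz": 0.01, "roll": 0.0, "jaw": 1.0},
  {"dx": 0.0, "dy": 0.06, "dz": 0.0, "roll": 0.0, "jaw": 1.0},
  {"dx": 0.0, "dy": 0.06, "dz": 0.0, "roll": 0.0, "jaw": 1.0},
  {"dx": 0.01, "dy": 0.06, "dz": 0.0, "roll": 0.0, "jaw": 1.0},
  {"dx": 0.02, "dy": 0.06, "dz": 0.0, "roll": 0.0, "jaw": 1.0},
  {"dx": 0.02, "dy": 0.06, "dz": 0.0, "roll": 0.0, "jaw": 1.0},
])

```text
t: 18.1
eef_pos: [0.4776, 0.6972, 0.1945]
ee_rot: [-3.142, 0.0, -2.129]
force: [0.6, 0.4, 1.0]
width: 0.0878
gripper_force: 0.0
```

```bash
python3 - <<'E'
from station import *
s=get_state(); print(s['q'].round(3),s['ee_rot'].round(3))
E
```

```text
[ 1.199  0.663  0.445  0.    -1.353 -1.758] [-3.142  0.    -2.129]
```

>>> servo_tool([
  {"dx": 0.02, "dy": 0.03, "dz": 0.0, "roll": 0.0, "jaw": 1.0},
  {"dx": 0.02, "dy": 0.03, "dz": 0.0, "roll": 0.0, "jaw": 1.0},
  {"dx": 0.02, "dy": 0.03, "dz": 0.0, "roll": 0.0, "jaw": 1.0},
  {"dx": 0.02, "dy": 0.03, "dz": 0.0, "roll": 0.0, "jaw": 1.0},
  {"dx": 0.02, "dy": 0.03, "dz": 0.0, "roll": 0.0, "jaw": 1.0},
  {"dx": 0.02, "dy": 0.03, "dz": 0.0, "roll": 0.0, "jaw": 1.0},
  {"dx": 0.02, "dy": 0.03, "dz": 0.0, "roll": 0.0, "jaw": 1.0},
  {"dx": 0.02, "dy": 0.03, "dz": 0.0, "roll": 0.0, "jaw": 1.0},
  {"dx": 0.02, "dy": 0.03, "dz": 0.0, "roll": 0.0, "jaw": 1.0},
  {"dx": 0.02, "dy": 0.03, "dz": 0.0, "roll": 0.0, "jaw": 1.0},
])

```text
t: 19.35
eef_pos: [0.604, 0.8879, 0.1503]
ee_rot: [-3.122, 0.143, -2.125]
force: [-0.4, 0.0, 0.1]
width: 0.0877
gripper_force: 0.0
```

```bash
python3 - <<'E'
from station import *
s=get_state(); print(s['q'].round(3),s['ee_rot'].round(3))
E
```

```text
[ 1.167  1.125  1.252  0.04  -1.559 -1.721] [-3.122  0.143 -2.125]
```

>>> servo_tool([
  {"dx": 0.01, "dy": 0.016, "dz": 0.03, "roll": 0.0, "jaw": 1.0},
  {"dx": 0.01, "dy": 0.016, "dz": 0.03, "roll": 0.0, "jaw": 1.0},
  {"dx": 0.01, "dy": 0.016, "dz": 0.03, "roll": 0.0, "jaw": 1.0},
  {"dx": 0.01, "dy": 0.016, "dz": 0.03, "roll": 0.0, "jaw": 1.0},
  {"dx": 0.01, "dy": 0.016, "dz": 0.03, "roll": 0.0, "jaw": 1.0},
  {"dx": 0.01, "dy": 0.016, "dz": 0.03, "roll": 0.0, "jaw": 1.0},
  {"dx": 0.01, "dy": 0.016, "dz": 0.03, "roll": 0.0, "jaw": 1.0},
  {"dx": 0.01, "dy": 0.016, "dz": 0.03, "roll": 0.0, "jaw": 1.0},
  {"dx": 0.01, "dy": 0.016, "dz": 0.03, "roll": 0.0, "jaw": 1.0},
  {"dx": 0.01, "dy": 0.016, "dz": 0.03, "roll": 0.0, "jaw": 1.0},
])

```text
t: 20.6
eef_pos: [0.5969, 0.8882, 0.3637]
ee_rot: [-3.091, 0.353, -2.118]
force: [0.1, 0.9, -0.2]
width: 0.0878
gripper_force: 0.0
```

```bash
cat > st.py <<'E'
from station import *
from scipy.spatial.transform import Rotation as R
s=get_state(); M=R.from_euler('xyz',s['ee_rot']).as_matrix(); print(s['t'],s['q'].round(3),s['eef_pos'].round(4),'z',M[:,2].round(3),'y',M[:,1].round(3),'F',s['force'].round(1))
E
python3 st.py
```

```text
20.6 [ 1.198  0.937  1.251  0.11  -1.544 -1.738] [0.5969 0.8882 0.3637] z [ 0.223  0.269 -0.937] y [-0.844  0.534 -0.048] F [ 0.1  0.9 -0.2]
```

Pushing past the reach tilts the tool outward, now about 20°, and the tilt ratchets. I continue to about 40°.

>>> servo_tool([
  {"dx": 0.012, "dy": 0.025, "dz": 0.03, "roll": 0.0, "jaw": 1.0},
  {"dx": 0.012, "dy": 0.025, "dz": 0.03, "roll": 0.0, "jaw": 1.0},
  {"dx": 0.012, "dy": 0.025, "dz": 0.03, "roll": 0.0, "jaw": 1.0},
  {"dx": 0.012, "dy": 0.025, "dz": 0.03, "roll": 0.0, "jaw": 1.0},
  {"dx": 0.012, "dy": 0.025, "dz": 0.03, "roll": 0.0, "jaw": 1.0},
  {"dx": 0.012, "dy": 0.025, "dz": 0.03, "roll": 0.0, "jaw": 1.0},
  {"dx": 0.012, "dy": 0.025, "dz": 0.03, "roll": 0.0, "jaw": 1.0},
  {"dx": 0.012, "dy": 0.025, "dz": 0.03, "roll": 0.0, "jaw": 1.0},
  {"dx": 0.012, "dy": 0.025, "dz": 0.03, "roll": 0.0, "jaw": 1.0},
  {"dx": 0.012, "dy": 0.025, "dz": 0.03, "roll": 0.0, "jaw": 1.0},
])

```text
t: 21.85
eef_pos: [0.5899, 0.9395, 0.5133]
ee_rot: [-3.043, 0.642, -2.093]
force: [-0.5, -0.7, -0.6]
width: 0.0875
gripper_force: 0.0
```

```bash
python3 st.py
```

```text
21.85 [ 1.256  0.852  1.251  0.225 -1.36  -1.788] [0.5899 0.9395 0.5133] z [ 0.382  0.468 -0.797] y [-0.833  0.547 -0.078] F [-0.5 -0.7 -0.6]
```

```bash
cat > fk.py <<'E'
import numpy as np
from scipy.optimize import least_squares
from scipy.spatial.transform import Rotation as R
D=[([-1.001,.3594,.011,0,-1.2241,-.288],[.1875,-.6479,.2256]),([.9434,.1969,-.3143,0,-1.0637,-2.4214],[.46066,.30883,.18386]),
([.6817,.0894,-.6551,0,-.8253,-1.2317],[.42764,.09999,.10586]),([1.199,.663,.445,0,-1.353,-1.758],[.4776,.6972,.1945]),
([1.167,1.125,1.252,.04,-1.559,-1.721],[.604,.8879,.1503]),([1.198,.937,1.251,.11,-1.544,-1.738],[.5969,.8882,.3637]),([1.256,.852,1.251,.225,-1.36,-1.788],[.5899,.9395,.5133])]
Y=lambda a:R.from_euler('y',a); X=lambda a:R.from_euler('x',a); Z=lambda a:R.from_euler('z',a)
def fk(q,p,s4=1):
    a0,h,L1,e,L2,Lt,d=p
    r1=Z(q[0]); r2=r1*Y(q[1]); r3=r2*Y(-q[2]); r4=r3*X(s4*q[3]); r5=r4*Y(-q[4]); 
    P=r1.apply([a0,d,h])+r2.apply([0,0,L1])+r3.apply([L2,0,e])+r5.apply([Lt,0,0])
    z=r5.apply([1,0,0]); r6=r5*X(q[5]); return P,z,r6
def fit():
    best=None
    for s4 in(1,-1):
        f=lambda p:np.concatenate([fk(q,p,s4)[0]-x for q,x in D]); o=least_squares(f,[0,.4,.45,.05,.45,.25,-.19])
        if best is None or o.cost<best[0].cost: best=(o,s4)
    return best
E
python3 - <<'E'
from fk import *
o,s4=fit(); print(s4,o.x.round(4),abs(o.fun).max())
for q,x in D[-3:]: 
    P,z,r=fk(q,o.x,s4); print(z.round(3), r.as_matrix().round(2).tolist())
y=np.radians(8.2); ex=np.array([np.cos(y),np.sin(y),0]); lo=[-3.07,-1.43,-1.02,-3.03,-3.05,-3.03]; hi=[3.07,2.12,1.25,1.67,0,3.03]
for tilt in(33,37,40):
  for hd in(8,15,20):
    for tgt in([.546,-.017,.085],[.46,0,.13],[.56,-.12,.085]):
      zz=np.array([np.cos(np.radians(hd))*np.sin(np.radians(tilt)),np.sin(np.radians(hd))*np.sin(np.radians(tilt)),-np.cos(np.radians(tilt))])
      g=lambda q:np.concatenate([(fk(list(q)+[0],o.x,s4)[0]-tgt)*10,fk(list(q)+[0],o.x,s4)[1]-zz])
      r=least_squares(g,[.3,0,-.5,0,-.5],bounds=(lo[:5],hi[:5])); print(tilt,hd,tgt,r.x.round(2),round(r.cost,5))
E
```

```text
-1 [-0.05    0.1736  0.6217  0.0298  0.4981  0.3817 -0.1908] 0.01358965000853396
[ 0.091  0.111 -0.99 ] [[0.09, -0.25, -0.96], [0.11, -0.96, 0.26], [-0.99, -0.13, -0.06]]
[ 0.223  0.27  -0.937] [[0.22, -0.18, -0.96], [0.27, -0.93, 0.24], [-0.94, -0.31, -0.16]]
[ 0.382  0.468 -0.797] [[0.38, -0.01, -0.92], [0.47, -0.86, 0.2], [-0.8, -0.51, -0.32]]
33 8 [0.546, -0.017, 0.085] [ 0.46  0.04 -0.92  1.23 -0.18] 0.0
33 8 [0.46, 0, 0.13] [ 0.72 -0.25 -1.02  0.79 -0.43] 2e-05
33 8 [0.56, -0.12, 0.085] [ 0.12  0.11 -0.84 -0.2  -0.05] 0.0
33 15 [0.546, -0.017, 0.085] [ 0.37  0.05 -0.9   0.94 -0.07] 0.0
33 15 [0.46, 0, 0.13] [ 0.6  -0.23 -1.01  0.65 -0.3 ] 0.0
33 15 [0.56, -0.12, 0.085] [ 0.05  0.13 -0.81 -1.06 -0.13] 0.0
33 20 [0.546, -0.017, 0.085] [ 0.31  0.07 -0.88 -0.46 -0.05] 0.0
33 20 [0.46, 0, 0.13] [ 0.51 -0.2  -0.99  0.39 -0.23] 0.0
33 20 [0.56, -0.12, 0.085] [-0.    0.15 -0.78 -1.13 -0.21] 0.0
37 8 [0.546, -0.017, 0.085] [ 0.48  0.03 -0.96  1.67 -0.21] 0.00017
37 8 [0.46, 0, 0.13] [ 0.7  -0.25 -1.02  0.79 -0.4 ] 0.00261
37 8 [0.56, -0.12, 0.085] [ 0.12  0.11 -0.89 -2.98 -0.07] 0.0
37 
[... 254 characters left out ...]
0
37 20 [0.46, 0, 0.13] [ 0.49 -0.21 -1.02  0.45 -0.16] 0.00044
37 20 [0.56, -0.12, 0.085] [-0.02  0.16 -0.83 -1.68 -0.22] 0.0
40 8 [0.546, -0.017, 0.085] [ 0.52  0.02 -0.98  1.67 -0.25] 0.00215
40 8 [0.46, 0, 0.13] [ 0.68 -0.25 -1.02  0.78 -0.38] 0.00741
40 8 [0.56, -0.12, 0.085] [ 0.12  0.11 -0.93 -3.03 -0.17] 0.0
40 15 [0.546, -0.017, 0.085] [ 0.31  0.07 -0.97 -3.03 -0.16] 0.00127
40 15 [0.46, 0, 0.13] [ 0.54 -0.22 -1.02  0.61 -0.21] 0.00481
40 15 [0.56, -0.12, 0.085] [ 0.02  0.14 -0.89 -2.32 -0.21] 0.0
40 20 [0.546, -0.017, 0.085] [ 0.3   0.07 -0.97 -2.98 -0.18] 0.0
40 20 [0.46, 0, 0.13] [ 0.44 -0.2  -1.02  0.19 -0.11] 0.0027
40 20 [0.56, -0.12, 0.085] [-0.04  0.16 -0.86 -1.99 -0.27] 0.0
```

>>> servo_tool([
  {"dx": -0.005, "dy": -0.06, "dz": -0.01, "roll": -3.0, "jaw": 0.5},
  {"dx": -0.005, "dy": -0.06, "dz": -0.01, "roll": -3.0, "jaw": 0.0},
  {"dx": -0.005, "dy": -0.06, "dz": -0.01, "roll": -3.0, "jaw": 0.0},
  {"dx": -0.005, "dy": -0.06, "dz": -0.01, "roll": -3.0, "jaw": 0.0},
  {"dx": -0.005, "dy": -0.06, "dz": -0.01, "roll": -3.0, "jaw": 0.0},
  {"dx": -0.005, "dy": -0.06, "dz": -0.01, "roll": -3.0, "jaw": 0.0},
  {"dx": -0.005, "dy": -0.06, "dz": -0.01, "roll": -3.0, "jaw": 0.0},
  {"dx": -0.005, "dy": -0.06, "dz": -0.01, "roll": -3.0, "jaw": 0.0},
  {"dx": -0.005, "dy": -0.06, "dz": -0.01, "roll": -3.0, "jaw": 0.0},
  {"dx": -0.005, "dy": -0.06, "dz": -0.01, "roll": -3.0, "jaw": 0.0},
], newtons=5)

```text
t: 23.1
eef_pos: [0.5454, 0.3772, 0.423]
ee_rot: [-3.044, 0.642, -2.591]
force: [0.9, -0.4, 1.0]
width: 0.001
gripper_force: 0.0
```

```bash
python3 st.py; python3 - <<'E'
from fk import *
o,s4=fit(); lo=[-3.07,-1.43,-1.02,-1.2,-3.05]; hi=[3.07,2.12,1.25,1.2,0]
for tilt in(20,25,30):
  for hd in(10,18):
    for tgt in([.546,-.017,.085],[.46,0,.2],[.55,-.09,.085]):
      zz=np.array([np.cos(np.radians(hd))*np.sin(np.radians(tilt)),np.sin(np.radians(hd))*np.sin(np.radians(tilt)),-np.cos(np.radians(tilt))])
      g=lambda q:np.concatenate([(fk(list(q)+[0],o.x,s4)[0]-tgt)*10,fk(list(q)+[0],o.x,s4)[1]-zz])
      r=least_squares(g,[.3,0,-.5,0,-.5],bounds=(lo,hi)); print(tilt,hd,tgt,r.x.round(2),round(r.cost,5))
E
```

```text
23.1 [ 1.082 -0.094 -0.478  0.599 -0.754 -2.489] [0.5454 0.3772 0.423 ] z [ 0.559  0.228 -0.797] y [-0.471  0.879 -0.078] F [ 0.9 -0.4  1. ]
20 10 [0.546, -0.017, 0.085] [ 0.38  0.11 -0.73  0.18 -0.4 ] 0.0
20 10 [0.46, 0, 0.2] [ 0.54 -0.2  -0.73  0.19 -0.73] 0.0
20 10 [0.55, -0.09, 0.085] [ 0.19  0.13 -0.69  0.01 -0.4 ] 0.0
20 18 [0.546, -0.017, 0.085] [ 0.33  0.12 -0.71  0.01 -0.39] 0.0
20 18 [0.46, 0, 0.2] [ 0.48 -0.19 -0.72  0.09 -0.7 ] 0.0
20 18 [0.55, -0.09, 0.085] [ 0.15  0.15 -0.67 -0.15 -0.41] 0.0
25 10 [0.546, -0.017, 0.085] [ 0.4   0.08 -0.8   0.33 -0.29] 0.0
25 10 [0.46, 0, 0.2] [ 0.59 -0.26 -0.79  0.29 -0.65] 0.0
25 10 [0.55, -0.09, 0.085] [ 0.19  0.11 -0.76  0.03 -0.27] 0.0
25 18 [0.546, -0.017, 0.085] [ 0.33  0.09 -0.78  0.03 -0.26] 0.0
25 18 [0.46, 0, 0.2] [ 0.5  -0.24 -0.78  0.14 -0.6 ] 0.0
25 18 [0.55, -0.09, 0.085] [ 0.13  0.13 -0.74 -0.27 -0.29] 0.0
30 10 [0.546, -0.017, 0.085] [ 0.42  0.05 -0.87  0.72 -0.18] 0.0
30 10 [0.46, 0, 0.2] [ 0.65 -0.32 -0.86  0.42 -0.59] 0.0
30 10 [0.55, -0.09, 0.085] [ 0.19  0.09 -0.83  0.08 -0.13] 0.0
30 18 [0.546, -0.017, 0.085] [ 0.33  0.07 -0.85  0.07 -0.13] 0.0
30 18 [0.46, 0, 0.2] [ 0.53 -0.29 -0.85  0.22 -0.51] 0.0
30 18 [0.55, -0.09, 0.085] [ 0.12  0.11 -0.8  -0.6  -0.17] 0.0
```

The tilt holds at 37° after returning. Close to the lever the wrist would be near its q5=0 limit, so I want about 28°. I move in near the robot and look again.

>>> servo_tool([
  {"dx": -0.012, "dy": -0.045, "dz": -0.02, "roll": -1.0, "jaw": 0.0},
  {"dx": -0.012, "dy": -0.045, "dz": -0.02, "roll": -1.0, "jaw": 0.0},
  {"dx": -0.012, "dy": -0.045, "dz": -0.02, "roll": -1.0, "jaw": 0.0},
  {"dx": -0.012, "dy": -0.045, "dz": -0.02, "roll": -1.0, "jaw": 0.0},
  {"dx": -0.012, "dy": -0.045, "dz": -0.02, "roll": -1.0, "jaw": 0.0},
  {"dx": -0.012, "dy": -0.045, "dz": -0.02, "roll": -1.0, "jaw": 0.0},
  {"dx": -0.012, "dy": -0.045, "dz": -0.02, "roll": -1.0, "jaw": 0.0},
  {"dx": -0.012, "dy": -0.045, "dz": -0.02, "roll": -1.0, "jaw": 0.0},
  {"dx": -0.02, "dy": 0.0, "dz": -0.02, "roll": 0.0, "jaw": 0.0},
  {"dx": -0.02, "dy": 0.0, "dz": -0.02, "roll": 0.0, "jaw": 0.0},
])

```text
t: 24.35
eef_pos: [0.4278, 0.0023, 0.2503]
ee_rot: [-3.083, 0.609, -2.734]
force: [-0.2, -0.3, 0.7]
width: 0.0003
gripper_force: 0.0
```

```bash
python3 st.py
```

```text
24.35 [ 0.615 -0.513 -1.016  0.367 -0.508 -2.067] [0.4278 0.0023 0.2503] z [ 0.547  0.173 -0.819] y [-0.365  0.93  -0.048] F [-0.2 -0.3  0.7]
```

>>> servo_tool([
  {"dx": -0.01, "dy": 0.0, "dz": -0.015, "roll": 0.0, "jaw": 0.0},
  {"dx": -0.01, "dy": 0.0, "dz": -0.015, "roll": 0.0, "jaw": 0.0},
  {"dx": -0.01, "dy": 0.0, "dz": -0.015, "roll": 0.0, "jaw": 0.0},
  {"dx": -0.01, "dy": 0.0, "dz": -0.015, "roll": 0.0, "jaw": 0.0},
  {"dx": -0.005, "dy": 0.0, "dz": -0.01, "roll": 0.0, "jaw": 0.0},
  {"dx": -0.005, "dy": 0.0, "dz": -0.01, "roll": 0.0, "jaw": 0.0},
  {"dx": 0.0, "dy": 0.0, "dz": 0.0, "roll": -1.0, "jaw": 0.0},
  {"dx": 0.0, "dy": 0.0, "dz": 0.0, "roll": -1.0, "jaw": 0.0},
  {"dx": 0.0, "dy": 0.0, "dz": 0.0, "roll": -1.0, "jaw": 0.0},
  {"dx": 0.0, "dy": 0.0, "dz": 0.0, "roll": 0.0, "jaw": 0.0},
])

```text
t: 25.6
eef_pos: [0.4058, -0.028, 0.2001]
ee_rot: [3.137, 0.572, -2.786]
force: [0.0, -0.4, 0.4]
width: 0.0003
gripper_force: 0.0
```

```bash
python3 st.py
```

```text
25.6 [ 0.487 -0.459 -1.016  0.153 -0.45  -1.819] [ 0.4058 -0.028   0.2001] z [ 0.506  0.193 -0.841] y [-0.351  0.937  0.004] F [ 0.  -0.4  0.4]
```

>>> servo_tool([
  {"dx": -0.01, "dy": 0.0, "dz": -0.015, "roll": -1.0, "jaw": 0.0},
  {"dx": -0.01, "dy": 0.0, "dz": -0.015, "roll": -1.0, "jaw": 0.0},
  {"dx": -0.01, "dy": 0.0, "dz": -0.015, "roll": -1.0, "jaw": 0.0},
  {"dx": -0.01, "dy": 0.0, "dz": -0.01, "roll": -1.0, "jaw": 0.0},
  {"dx": -0.01, "dy": 0.0, "dz": -0.01, "roll": -1.0, "jaw": 0.0},
  {"dx": -0.01, "dy": 0.0, "dz": -0.01, "roll": -1.0, "jaw": 0.0},
  {"dx": 0.0, "dy": 0.0, "dz": 0.0, "roll": -1.0, "jaw": 0.0},
  {"dx": 0.0, "dy": 0.0, "dz": 0.0, "roll": -1.0, "jaw": 0.0},
  {"dx": 0.0, "dy": 0.0, "dz": 0.0, "roll": 0.0, "jaw": 0.0},
  {"dx": 0.0, "dy": 0.0, "dz": 0.0, "roll": 0.0, "jaw": 0.0},
])

```text
t: 26.85
eef_pos: [0.372, -0.0705, 0.1426]
ee_rot: [3.06, 0.55, -2.924]
force: [0.2, 1.0, -0.3]
width: 0.0007
gripper_force: 0.0
```

```bash
python3 st.py
```

```text
26.85 [ 0.291 -0.377 -1.016 -0.115 -0.38  -1.527] [ 0.372  -0.0705  0.1426] z [ 0.491  0.192 -0.85 ] y [-0.256  0.964  0.069] F [ 0.2  1.  -0.3]
```

>>> servo_tool([
  {"dx": 0.01, "dy": 0.01, "dz": 0.0, "roll": -1.0, "jaw": 0.0},
  {"dx": 0.015, "dy": 0.01, "dz": 0.0, "roll": -1.0, "jaw": 0.0},
  {"dx": 0.015, "dy": 0.01, "dz": 0.0, "roll": -1.0, "jaw": 0.0},
  {"dx": 0.015, "dy": 0.01, "dz": 0.0, "roll": -1.0, "jaw": 0.0},
  {"dx": 0.015, "dy": 0.01, "dz": 0.0, "roll": -1.0, "jaw": 0.0},
  {"dx": 0.015, "dy": 0.01, "dz": 0.0, "roll": 0.0, "jaw": 0.0},
  {"dx": 0.015, "dy": 0.01, "dz": 0.0, "roll": 0.0, "jaw": 0.0},
  {"dx": 0.015, "dy": 0.01, "dz": 0.0, "roll": 0.0, "jaw": 0.0},
  {"dx": 0.0, "dy": 0.0, "dz": 0.0, "roll": 0.0, "jaw": 0.0},
  {"dx": 0.0, "dy": 0.0, "dz": 0.0, "roll": 0.0, "jaw": 0.0},
])

```text
t: 28.1
eef_pos: [0.4945, -0.0042, 0.1471]
ee_rot: [3.035, 0.539, -3.011]
force: [0.1, -0.6, 0.2]
width: 0.0004
gripper_force: 0.0
```

```bash
python3 st.py; python3 - <<'E'
from h import *
s,b=snap("scene","sc6"); _,a=snap("side","s6")
cv2.imwrite("pics/s6c.png",np.hstack([cv2.resize(b['p'][170:310,220:360,::-1],(400,400),interpolation=cv2.INTER_CUBIC),cv2.resize(a['p'][150:290,210:350,::-1],(400,400),interpolation=cv2.INTER_CUBIC)]))
E
```

```text
28.1 [ 0.408 -0.129 -1.005  0.249 -0.152 -2.054] [ 0.4945 -0.0042  0.1471] z [ 0.492  0.172 -0.853] y [-0.184  0.979  0.091] F [ 0.1 -0.6  0.2]
```

View pics/s6c.png

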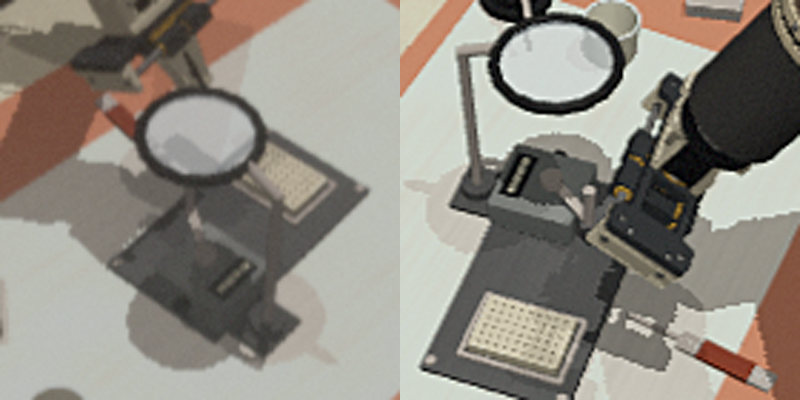

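The picture shows the tile bedded in the tray (right half, around (525,330)). The hand leans in front of the station, clear of the ring at (555,60), and the post is at (590,200). Now I go in beside the post.

>>> servo_tool([
  {"dx": 0.005, "dy": 0.0, "dz": -0.01, "roll": 0.0, "jaw": 0.0},
  {"dx": 0.007, "dy": -0.001, "dz": -0.01, "roll": 0.0, "jaw": 0.0},
  {"dx": 0.008, "dy": -0.001, "dz": -0.01, "roll": 0.0, "jaw": 0.0},
  {"dx": 0.008, "dy": -0.001, "dz": -0.01, "roll": 0.0, "jaw": 0.0},
  {"dx": 0.008, "dy": -0.001, "dz": -0.01, "roll": 0.0, "jaw": 0.0},
  {"dx": 0.008, "dy": -0.001, "dz": -0.01, "roll": 0.0, "jaw": 0.0},
  {"dx": 0.006, "dy": -0.001, "dz": 0.0, "roll": 0.0, "jaw": 0.0},
  {"dx": 0.0, "dy": 0.0, "dz": 0.0, "roll": 0.0, "jaw": 0.0},
  {"dx": 0.0, "dy": 0.0, "dz": 0.0, "roll": 0.0, "jaw": 0.0},
  {"dx": 0.0, "dy": 0.0, "dz": 0.0, "roll": 0.0, "jaw": 0.0},
])

```text
t: 29.45
eef_pos: [0.5452, -0.0106, 0.0886]
ee_rot: [3.034, 0.539, -3.011]
force: [0.1, -0.3, 1.5]
width: 0.0007
gripper_force: 0.0
```

```bash
python3 st.py; python3 - <<'E'
from h import *
# gripper+lever cloud near ring from both views
for n in("scene","side"):
    s,a=snap(n,n+"7"); W=cloud(a,a['d']).reshape(-1,3); r=np.hypot(W[:,0]-.6005,W[:,1]+.0958)
    m=(W[:,2]>.19)&(W[:,2]<.26)&(W[:,0]<.56)&(W[:,0]>.35)&(abs(W[:,1])<.15)&(r>.075)&(r<.2); print(n,m.sum(),"nearest non-ring r",np.percentile(r[m],[0,2,10]) if m.any() else None)
E
```

```text
29.45 [ 0.339  0.095 -0.924  0.084 -0.003 -1.833] [ 0.5452 -0.0106  0.0886] z [ 0.492  0.173 -0.853] y [-0.184  0.979  0.092] F [ 0.1 -0.3  1.5]
scene 875 nearest non-ring r [0.08883416 0.09299188 0.09984496]
side 709 nearest non-ring r [0.08162012 0.0961855  0.11902085]
```

>>> servo_tool([
  {"dx": 0.0, "dy": 0.0, "dz": 0.002, "roll": 0.0, "jaw": 0.0},
  {"dx": 0.0, "dy": -0.002, "dz": 0.001, "roll": -0.5, "jaw": 0.0},
  {"dx": 0.0, "dy": -0.002, "dz": 0.0, "roll": -0.5, "jaw": 0.0},
  {"dx": 0.0, "dy": -0.002, "dz": 0.0, "roll": -0.5, "jaw": 0.0},
  {"dx": 0.0, "dy": -0.002, "dz": 0.0, "roll": -0.5, "jaw": 0.0},
  {"dx": 0.0, "dy": -0.002, "dz": 0.0, "roll": 0.0, "jaw": 0.0},
  {"dx": 0.0, "dy": -0.002, "dz": 0.0, "roll": 0.0, "jaw": 0.0},
  {"dx": 0.0, "dy": 0.0, "dz": 0.0, "roll": 0.0, "jaw": 0.0},
  {"dx": 0.0, "dy": 0.0, "dz": 0.0, "roll": 0.0, "jaw": 0.0},
  {"dx": 0.0, "dy": 0.0, "dz": 0.0, "roll": 0.0, "jaw": 0.0},
])

```text
t: 30.8
eef_pos: [0.5461, -0.025, 0.0917]
ee_rot: [3.027, 0.536, -3.045]
force: [-0.7, 1.0, -0.7]
width: 0.0004
gripper_force: 0.0
```

```bash
python3 st.py
```

```text
30.8 [ 0.309  0.092 -0.859 -0.055 -0.074 -1.698] [ 0.5461 -0.025   0.0917] z [ 0.494  0.162 -0.854] y [-0.153  0.983  0.098] F [-0.7  1.  -0.7]
```

>>> servo_tool([
  {"dx": 0.003, "dy": -0.002, "dz": -0.001, "roll": -0.5, "jaw": 0.0},
  {"dx": 0.003, "dy": -0.003, "dz": -0.001, "roll": -0.5, "jaw": 0.0},
  {"dx": 0.001, "dy": -0.004, "dz": -0.001, "roll": -0.5, "jaw": 0.0},
  {"dx": 0.0, "dy": -0.004, "dz": 0.0, "roll": -0.5, "jaw": 0.0},
  {"dx": 0.0, "dy": -0.004, "dz": 0.0, "roll": -0.5, "jaw": 0.0},
  {"dx": 0.0, "dy": -0.004, "dz": 0.0, "roll": -0.5, "jaw": 0.0},
  {"dx": 0.0, "dy": -0.004, "dz": 0.0, "roll": -0.5, "jaw": 0.0},
  {"dx": 0.0, "dy": -0.004, "dz": 0.0, "roll": -0.5, "jaw": 0.0},
  {"dx": 0.0, "dy": -0.004, "dz": 0.0, "roll": -0.5, "jaw": 0.0},
  {"dx": 0.0, "dy": 0.0, "dz": 0.0, "roll": 0.0, "jaw": 0.0},
])

```text
t: 32.05
eef_pos: [0.5534, -0.0591, 0.0889]
ee_rot: [3.025, 0.535, -3.124]
force: [-2.6, 3.4, 0.3]
width: 0.0004
gripper_force: 1.7
```

```bash
python3 st.py
```

```text
32.05 [ 0.245  0.112 -0.903  0.088 -0.009 -1.854] [ 0.5534 -0.0591  0.0889] z [ 0.505  0.125 -0.854] y [-0.076  0.992  0.1  ] F [-2.6  3.4  0.3]
```

>>> servo_tool([
  {"dx": 0.0, "dy": -0.004, "dz": 0.001, "roll": -0.5, "jaw": 0.0},
  {"dx": 0.0, "dy": -0.004, "dz": 0.001, "roll": -0.5, "jaw": 0.0},
  {"dx": 0.0, "dy": -0.004, "dz": 0.0, "roll": -0.5, "jaw": 0.0},
  {"dx": 0.0, "dy": -0.004, "dz": 0.0, "roll": -0.5, "jaw": 0.0},
  {"dx": 0.001, "dy": -0.004, "dz": 0.0, "roll": -0.5, "jaw": 0.0},
  {"dx": 0.001, "dy": -0.004, "dz": 0.0, "roll": -0.5, "jaw": 0.0},
  {"dx": 0.001, "dy": -0.004, "dz": 0.0, "roll": -0.5, "jaw": 0.0},
  {"dx": 0.001, "dy": -0.004, "dz": 0.0, "roll": -0.5, "jaw": 0.0},
  {"dx": 0.001, "dy": -0.004, "dz": 0.0, "roll": 0.0, "jaw": 0.0},
  {"dx": 0.0, "dy": 0.0, "dz": 0.0, "roll": 0.0, "jaw": 0.0},
])

```text
t: 33.3
eef_pos: [0.5597, -0.0958, 0.0916]
ee_rot: [3.021, 0.536, 3.088]
force: [-0.8, 4.7, -2.4]
width: 0.0004
gripper_force: 2.1
```

```bash
python3 st.py
```

```text
33.3 [ 0.172  0.124 -0.822 -0.047 -0.077 -1.718] [ 0.5597 -0.0958  0.0916] z [ 0.512  0.093 -0.854] y [-0.008  0.995  0.103] F [-0.8  4.7 -2.4]
```

>>> servo_tool([
  {"dx": 0.001, "dy": -0.003, "dz": -0.001, "roll": -0.5, "jaw": 0.0},
  {"dx": 0.001, "dy": -0.003, "dz": -0.001, "roll": -0.5, "jaw": 0.0},
  {"dx": 0.001, "dy": -0.003, "dz": 0.0, "roll": -0.5, "jaw": 0.0},
  {"dx": 0.0, "dy": -0.002, "dz": 0.0, "roll": -0.5, "jaw": 0.0},
  {"dx": 0.0, "dy": -0.001, "dz": 0.0, "roll": 0.0, "jaw": 0.0},
  {"dx": 0.0, "dy": 0.0, "dz": 0.0, "roll": 0.0, "jaw": 0.0},
  {"dx": 0.0, "dy": 0.0, "dz": 0.0, "roll": 0.0, "jaw": 0.0},
  {"dx": 0.0, "dy": 0.0, "dz": 0.0, "roll": 0.0, "jaw": 0.0},
  {"dx": 0.0, "dy": 0.0, "dz": 0.0, "roll": 0.0, "jaw": 0.0},
  {"dx": 0.0, "dy": 0.0, "dz": 0.0, "roll": 0.0, "jaw": 0.0},
])

```text
t: 34.55
eef_pos: [0.5641, -0.1077, 0.0906]
ee_rot: [3.019, 0.538, 3.056]
force: [3.9, 8.2, -1.3]
width: 0.0008
gripper_force: 3.8
```

```bash
python3 st.py
```

```text
34.55 [ 0.153  0.135 -0.848  0.034 -0.038 -1.808] [ 0.5641 -0.1077  0.0906] z [ 0.517  0.078 -0.852] y [0.022 0.994 0.105] F [ 3.9  8.2 -1.3]
```

>>> servo_tool([
  {"dx": 0.001, "dy": -0.001, "dz": 0.0, "roll": 0.0, "jaw": 0.0},
  {"dx": 0.001, "dy": -0.001, "dz": 0.0, "roll": 0.0, "jaw": 0.0},
  {"dx": 0.001, "dy": -0.001, "dz": 0.0, "roll": 0.0, "jaw": 0.0},
  {"dx": 0.0, "dy": 0.0, "dz": 0.0, "roll": 0.0, "jaw": 0.0},
  {"dx": 0.0, "dy": 0.0, "dz": 0.0, "roll": 0.0, "jaw": 0.0},
  {"dx": 0.0, "dy": 0.0, "dz": 0.0, "roll": 0.0, "jaw": 0.0},
  {"dx": 0.0, "dy": 0.0, "dz": 0.0, "roll": 0.0, "jaw": 0.0},
  {"dx": 0.0, "dy": 0.0, "dz": 0.0, "roll": 0.0, "jaw": 0.0},
  {"dx": 0.0, "dy": 0.0, "dz": 0.0, "roll": 0.0, "jaw": 0.0},
  {"dx": 0.0, "dy": 0.0, "dz": 0.0, "roll": 0.0, "jaw": 0.0},
])

```text
t: 35.8
eef_pos: [0.5663, -0.1113, 0.0904]
ee_rot: [3.02, 0.537, 3.056]
force: [0.4, 5.9, 2.6]
width: 0.0006
gripper_force: 3.3
```

```bash
python3 st.py; python3 - <<'E'
from h import *
# where is the post now? scene and side depth
for n in("scene","side"):
    s,a=snap(n,n+"8"); W=cloud(a,a['d']).reshape(-1,3); 
    m=(W[:,2]>.085)&(W[:,2]<.108)&(W[:,0]>.52)&(W[:,0]<.60)&(W[:,1]<-.125)&(W[:,1]>-.17); print(n,m.sum(),np.median(W[m],0) if m.any() else None, W[m].min(0) if m.any() else None,W[m].max(0) if m.any() else None)
E
```

```text
35.8 [ 0.142  0.14  -0.806 -0.049 -0.075 -1.717] [ 0.5663 -0.1113  0.0904] z [ 0.516  0.077 -0.853] y [0.023 0.994 0.104] F [0.4 5.9 2.6]
scene 42 [ 0.56043168 -0.13203234  0.10043807] [ 0.54555694 -0.13969835  0.0866468 ] [ 0.57582612 -0.12507905  0.1078603 ]
side 0 None None None
```

>>> servo_tool([
  {"dx": 0.001, "dy": -0.001, "dz": 0.0, "roll": 0.0, "jaw": 0.0},
  {"dx": 0.001, "dy": -0.001, "dz": 0.0, "roll": 0.0, "jaw": 0.0},
  {"dx": 0.0, "dy": -0.001, "dz": 0.0, "roll": 0.0, "jaw": 0.0},
  {"dx": 0.0, "dy": 0.0, "dz": 0.0, "roll": 0.0, "jaw": 0.0},
  {"dx": 0.0, "dy": 0.0, "dz": 0.0, "roll": 0.0, "jaw": 0.0},
  {"dx": 0.0, "dy": 0.0, "dz": 0.0, "roll": 0.0, "jaw": 0.0},
  {"dx": 0.0, "dy": 0.0, "dz": 0.0, "roll": 0.0, "jaw": 0.0},
  {"dx": 0.0, "dy": 0.0, "dz": 0.0, "roll": 0.0, "jaw": 0.0},
  {"dx": 0.0, "dy": 0.0, "dz": 0.0, "roll": 0.0, "jaw": 0.0},
  {"dx": 0.0, "dy": 0.0, "dz": 0.0, "roll": 0.0, "jaw": 0.0},
])

```text
t: 37.15
eef_pos: [0.5683, -0.1143, 0.0904]
ee_rot: [3.02, 0.537, 3.056]
force: [0.6, 7.0, 2.8]
width: 0.0007
gripper_force: 3.7
```

```bash
python3 st.py
```

```text
37.15 [ 0.131  0.145 -0.78  -0.096 -0.098 -1.661] [ 0.5683 -0.1143  0.0904] z [ 0.516  0.077 -0.853] y [0.023 0.994 0.104] F [0.6 7.  2.8]
```

>>> servo_tool([
  {"dx": 0.0, "dy": -0.001, "dz": 0.0, "roll": 0.0, "jaw": 0.0},
  {"dx": 0.001, "dy": -0.001, "dz": 0.0, "roll": 0.0, "jaw": 0.0},
  {"dx": 0.0, "dy": -0.001, "dz": 0.0, "roll": 0.0, "jaw": 0.0},
  {"dx": 0.0, "dy": -0.001, "dz": 0.0, "roll": 0.0, "jaw": 0.0},
  {"dx": 0.0, "dy": 0.0, "dz": 0.0, "roll": 0.0, "jaw": 0.0},
  {"dx": 0.0, "dy": 0.0, "dz": 0.0, "roll": 0.0, "jaw": 0.0},
  {"dx": 0.0, "dy": 0.0, "dz": 0.0, "roll": 0.0, "jaw": 0.0},
  {"dx": 0.0, "dy": 0.0, "dz": 0.0, "roll": 0.0, "jaw": 0.0},
  {"dx": 0.0, "dy": 0.0, "dz": 0.0, "roll": 0.0, "jaw": 0.0},
  {"dx": 0.0, "dy": 0.0, "dz": 0.0, "roll": 0.0, "jaw": 0.0},
])

```text
t: 38.4
eef_pos: [0.5698, -0.117, 0.0905]
ee_rot: [3.02, 0.537, 3.057]
force: [2.2, 19.8, 0.5]
width: 0.0009
gripper_force: 10.1
```

```bash
python3 st.py; python3 - <<'E'
from h import *
s,b=snap("scene","sc9"); _,a=snap("side","s9")
cv2.imwrite("pics/s9c.png",np.hstack([cv2.resize(b['p'][200:300,240:340,::-1],(400,400),interpolation=cv2.INTER_CUBIC),cv2.resize(a['p'][160:260,215:315,::-1],(400,400),interpolation=cv2.INTER_CUBIC)]))
E
```

```text
38.4 [ 0.118  0.149 -0.755 -0.142 -0.12  -1.605] [ 0.5698 -0.117   0.0905] z [ 0.516  0.078 -0.853] y [0.022 0.994 0.105] F [ 2.2 19.8  0.5]
```

View pics/s9c.png

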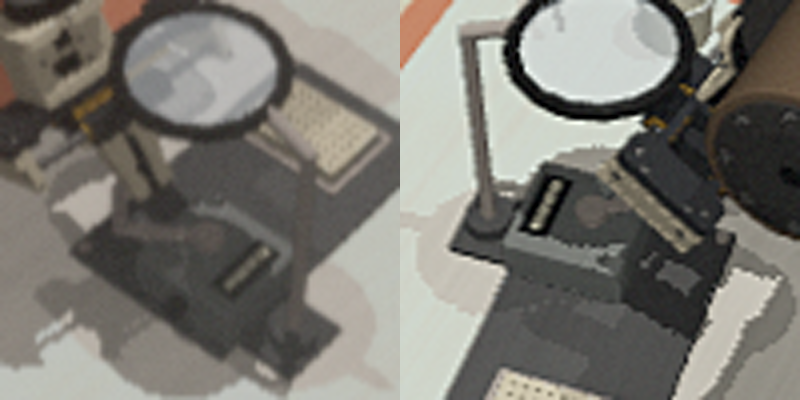

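The scene view shows the lever swung over beside the finger, and the force jumped to 20 N, so it is against its stop with the ring clear. Now I let it back gently by following it.

>>> servo_tool([
  {"dx": -0.001, "dy": 0.003, "dz": 0.0, "roll": 0.0, "jaw": 0.0},
  {"dx": -0.002, "dy": 0.005, "dz": 0.0, "roll": 0.5, "jaw": 0.0},
  {"dx": -0.002, "dy": 0.006, "dz": 0.0, "roll": 0.5, "jaw": 0.0},
  {"dx": -0.002, "dy": 0.006, "dz": 0.0, "roll": 0.5, "jaw": 0.0},
  {"dx": -0.002, "dy": 0.006, "dz": 0.0, "roll": 0.5, "jaw": 0.0},
  {"dx": -0.002, "dy": 0.006, "dz": 0.0, "roll": 0.5, "jaw": 0.0},
  {"dx": -0.002, "dy": 0.006, "dz": 0.0, "roll": 0.5, "jaw": 0.0},
  {"dx": -0.001, "dy": 0.006, "dz": 0.0, "roll": 0.5, "jaw": 0.0},
  {"dx": 0.0, "dy": 0.006, "dz": 0.0, "roll": 0.5, "jaw": 0.0},
  {"dx": 0.0, "dy": 0.006, "dz": 0.0, "roll": 0.5, "jaw": 0.0},
])

```text
t: 39.75
eef_pos: [0.5543, -0.0633, 0.0896]
ee_rot: [3.017, 0.533, 3.134]
force: [1.7, 2.4, 0.4]
width: 0.0007
gripper_force: 1.0
```

```bash
python3 st.py
```

```text
39.75 [ 0.236  0.112 -0.903  0.099 -0.009 -1.879] [ 0.5543 -0.0633  0.0896] z [ 0.505  0.121 -0.855] y [-0.056  0.993  0.107] F [1.7 2.4 0.4]
```

>>> servo_tool([
  {"dx": 0.0, "dy": 0.004, "dz": 0.001, "roll": 0.5, "jaw": 0.0},
  {"dx": 0.0, "dy": 0.005, "dz": 0.001, "roll": 0.5, "jaw": 0.0},
  {"dx": -0.001, "dy": 0.005, "dz": 0.0, "roll": 0.5, "jaw": 0.0},
  {"dx": -0.001, "dy": 0.005, "dz": 0.0, "roll": 0.5, "jaw": 0.0},
  {"dx": -0.001, "dy": 0.005, "dz": 0.0, "roll": 0.5, "jaw": 0.0},
  {"dx": -0.001, "dy": 0.005, "dz": 0.0, "roll": 0.5, "jaw": 0.0},
  {"dx": -0.001, "dy": 0.005, "dz": 0.0, "roll": 0.5, "jaw": 0.0},
  {"dx": -0.001, "dy": 0.006, "dz": 0.0, "roll": 0.5, "jaw": 0.0},
  {"dx": -0.001, "dy": 0.006, "dz": 0.0, "roll": 0.5, "jaw": 0.0},
  {"dx": 0.0, "dy": 0.006, "dz": 0.0, "roll": 0.0, "jaw": 0.0},
])

```text
t: 41.0
eef_pos: [0.5481, -0.0139, 0.0923]
ee_rot: [3.009, 0.53, -3.071]
force: [0.4, 0.3, -0.5]
width: 0.0007
gripper_force: 0.0
```

```bash
python3 st.py
```

```text
41.0 [ 0.33   0.091 -0.926  0.12  -0.009 -1.913] [ 0.5481 -0.0139  0.0923] z [ 0.491  0.167 -0.855] y [-0.137  0.984  0.114] F [ 0.4  0.3 -0.5]
```

Clear of the post now. I retract to the front and up, then check the lever and tile.

>>> servo_tool([
  {"dx": -0.008, "dy": 0.003, "dz": 0.01, "roll": 0.0, "jaw": 0.0},
  {"dx": -0.01, "dy": 0.003, "dz": 0.012, "roll": 0.0, "jaw": 0.0},
  {"dx": -0.01, "dy": 0.01, "dz": 0.015, "roll": 0.0, "jaw": 0.0},
  {"dx": -0.01, "dy": 0.02, "dz": 0.02, "roll": 0.0, "jaw": 0.0},
  {"dx": -0.01, "dy": 0.03, "dz": 0.03, "roll": 0.0, "jaw": 0.0},
  {"dx": 0.0, "dy": 0.04, "dz": 0.03, "roll": 0.0, "jaw": 0.0},
  {"dx": 0.0, "dy": 0.05, "dz": 0.03, "roll": 0.0, "jaw": 0.0},
  {"dx": 0.0, "dy": 0.05, "dz": 0.03, "roll": 0.0, "jaw": 0.0},
  {"dx": 0.0, "dy": 0.05, "dz": 0.03, "roll": 0.0, "jaw": 0.0},
  {"dx": 0.0, "dy": 0.05, "dz": 0.0, "roll": 0.0, "jaw": 0.0},
])

```text
t: 42.25
eef_pos: [0.5014, 0.2931, 0.3047]
ee_rot: [3.0, 0.53, -3.072]
force: [0.9, 0.8, -0.9]
width: 0.0002
gripper_force: 0.0
```

```bash
python3 st.py; python3 - <<'E'
from h import *
a0=load("side0"); s,a=snap("side","s10")
def post(c):
    W=cloud(c,c['d']); m=(W[...,2]>.085)&(W[...,2]<.108)&(W[...,0]>.52)&(W[...,0]<.60)&(W[...,1]<-.03)&(W[...,1]>-.17); return m.sum(),np.median(W[m],0) if m.any() else None
def tile(c):
    W=cloud(c,c['d']).reshape(-1,3); m=(abs(W[:,0]-.56)<.06)&(abs(W[:,1]-.06)<.05)&(W[:,2]>.018)&(W[:,2]<.03); return m.sum(),np.median(W[m],0) if m.any() else None, cv2.minAreaRect((W[m][:,:2]*1000).astype(np.float32)) if m.sum()>20 else None
print(post(a0),post(a),tile(a)); _,b=snap("scene","sc10"); print(post(load("scene0")),post(b),tile(b))
E
```

```text
42.25 [ 1.042 -0.152 -0.736  0.596 -0.637 -2.927] [0.5014 0.2931 0.3047] z [ 0.49   0.176 -0.854] y [-0.141  0.983  0.122] F [ 0.9  0.8 -0.9]
(np.int64(28), array([ 0.55191828, -0.06076462,  0.09837655])) (np.int64(0), None) (np.int64(161), array([0.52929355, 0.07199053, 0.02277662]), ((533.670166015625, 64.13409423828125), (37.8816032409668, 51.62514114379883), 8.872781753540039))
(np.int64(6), array([ 0.55654844, -0.06960853,  0.08842113])) (np.int64(7), array([ 0.55696814, -0.0710465 ,  0.0879625 ])) (np.int64(282), array([0.57033138, 0.06400211, 0.02219888]), ((567.5315551757812, 55.95948028564453), (89.17745971679688, 73.36033630371094), 9.138489723205566))
```

```bash
python3 - <<'E'
from h import *
b=load("sc10"); a=load("s10")
cv2.imwrite("pics/fin.png",np.hstack([cv2.resize(b['p'][170:320,190:340,::-1],(400,400),interpolation=cv2.INTER_CUBIC),cv2.resize(a['p'][120:320,170:370,::-1],(400,400),interpolation=cv2.INTER_CUBIC)]))
E
```

```text
(no output)
```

View pics/fin.png

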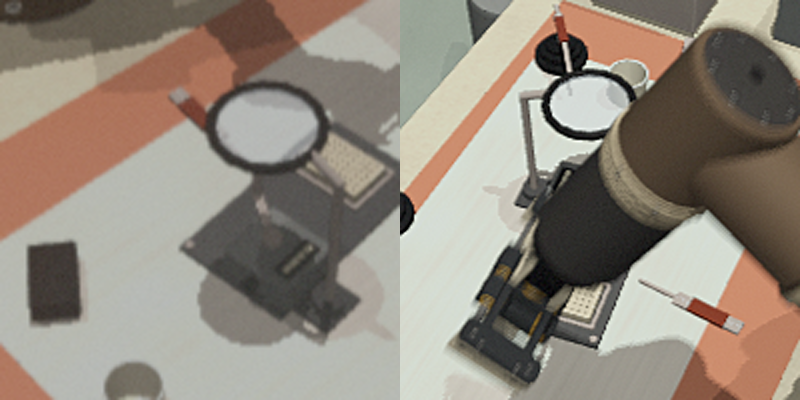

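The scene view shows the lever back at rest with the post at (262,205), the tile in the tray at (345,170), and the charcoal, tweezers and cup in place. I hand the job in.

```bash
python3 -c "
from station import *
print(job_done())"
```

```text
the job is handed in; nothing more can be done
None
```

The tile is bedded level in the tray (pressed to about 23 N), and the lever was then swung to its stop and followed back to rest; I handed the job in at about 42 s, and the hand-in gave no verdict.

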